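# Tighten the clamp nut in short spanner strokes

## Robot

A 7-joint arm with a two-finger parallel gripper is mounted at the origin on a cart in front of the work surface, level with it; the furniture and walls round the work are solid. World frame = base frame: x ahead of the robot, y to its left, z up, the work surface at z = 0. Lengths are in m, angles in rad, forces in N, time in s.
With the tool pointing down it reaches from about 0.425 to 0.925 m from the base axis. Payload 6.8 kg.
Tool frame: the origin (TCP) lies on the centre line of the jaws, within the pads' length; the fingertips stand 19 mm ahead of it and the grasp point (between the pads) is the TCP; z points along the fingers, y is the line along which they close (so a half turn about z gives the same grasp; the last joint's range is limited). The gripper opens to 85 mm and grips with 20 to 120 N. Pads are 22 mm wide; open, the fingers measure 114 mm over their backs; the gripper's body (76 mm by 85 mm) begins 54 mm behind the grasp point. The pads swing forward as they close: fully open they stand 13 mm farther back than shut.
Start: joints at [1.215, 0.477, 0.022, 1.555, -0.011, 1.109, -0.083], TCP at [0.166, -0.654, 0.223] pointing down, gripper open.
Joint ranges: [-2.96, 2.96], [-0.34, 2.1], [-1.41, 1.46], [0.24, 2.44], [-1.37, 4.51], [0.17, 1.92], [-2.96, 2.96]. Speed limits (rad/s): [2.39, 2.39, 3.14, 3.14, 3.14, 3.14, 3.14].

## Interface

Orientations are given as a rotation vector (axis times angle).
In Python, from bench import r gives the robot as it stands. The module is installed in compiled form; this text tells all that it offers.
- The arm moves only by the tool arm_command, never from a script. Its argument "rows" is a list of rows, each an object of numbers: "fingers": the opening, from -1 (shut) to 1 (fully open); "x", "y", "z": the shift along the tool's x, y, z in m; "ax", "ay", "az": the turn, a rotation vector about the tool's x, y, z in degrees. In form: [{"fingers": .., "x": .., "y": .., "z": .., "ax": .., "ay": .., "az": ..}, ...]. A call has 1 to 10 rows; each row shifts and turns the commanded pose from where the row before left it, along the tool's axes as they then stand; what a row does not reach is not made up. A row lasts 1/12 s, in which the tool goes at most 41.7 mm and 7.16 degrees, less where a joint would pass 70% of its speed; a pose out of reach is approached as far as the arm can. A call is refused whole if a number of a shift passes 0.0417 or a number of a turn 7.16, either way. A call with a gripper value outside its range is refused whole. The fingers move at their own pace and stop on an object; "grip_force" is the grip in N (left out, the last holds). Time passes only in rows, so rows that do not move let the fingers close. It gives the time, the measured TCP pose, the force, the opening and the grip force at its end, in the units of the state.
- r.get_obs(): the state, without advancing time (a new reading comes with each control period).
- r.grab_frame(name): name is "scene" or "top" or "wrist"; returns a dict with "frame" (384x512x3 uint8, red, green, blue), "depth" (384x512 float32, m along the optical axis (not along the pixel's ray), 0 where there is no reading), "K" (3x3 intrinsics, pixels), "world_from_camera" (4x4, takes a point from camera to world coordinates). Camera axes: x right, y down, z forward; pixel columns grow to the right and rows downward; lengths in m; the calibration is good to about 2 mm. A picture is of the moment at which its call begins.
- r.hand_in(): hands the job in; it is judged then, once.
The state is a dict: "clock": time; "joints": joint angles; "qvel": joint speeds; "tau": joint torques, N m; "tcp_pos": TCP position; "orientation": TCP orientation; "contact_force": force on the tool from outside, world axes, zero at the start; "moment": the same for the moment, N m; "grip_width": finger opening in m; "gripper_force": force on a finger pad.
Only numpy, scipy, OpenCV 4.12 (cv2) and the standard library are available. Lean on these libraries where they do the work, as an engineer would, in place of code of your own. Each camera call takes 0.05 s, during which the arm holds its last target. There are 200 camera calls.

## Task

Take the ring spanner from its rest and tighten the brass nut between the blue clamp's two walls, clockwise seen from above, in short strokes: the walls stop the handle, so lift the ring off and seat it again further back for each stroke. When the nut has run home, lean on the spanner gently until the black needle behind the nut stands in the green band, never into the red; do not bang the walls and do not touch the clamp or nut with the gripper. Then lay the spanner back in its orange rest, leaving the other things alone.

Things in the scene. Friction and masses are not known exactly. Their poses are not given: they have to be found in the camera images.
- clamp: Blue clamp fixed to the bench, 90 x 136 mm, deck 32 mm high. Origin on the bench under the nut's axis; -x is its open side, where the spanner's handle points. Straight walls at y = 50 to 68 mm either side of the nut, from 30 mm in front (-x) to 60 mm behind, top 75 mm above the bench; with the ring on the nut they let the handle swing about 52 degrees either way from -x.
- nut_seat (a point): Brass hex nut: point on its axis on its flange's face (50 mm across), 36 mm above the bench, where the ring's underside comes to lie. The hexagon stands 16 mm above it, 36 mm across flats, top 4 mm chamfered; the stud ends 4 mm higher. The x axis is square to a flat and turns with the nut. It takes about 0.3 N m to run.
- nut (a joint): How far the nut has been turned clockwise seen from above, rad. At 3.316 it is home and stops hard on the stud; it begins between 1.3 and 1.95 and stays where it is left.
- needle (a joint): Turn of the stud in its rubber bush, rad, clockwise seen from above: shows the torque now put on the nut (14 N m per rad), springs back to 0 when let go. The black needle points to the clamp's +x over a scale: green band 0.07 to 0.13 rad (1.0 to 1.8 N m, or 10 to 19 N across the middle of the handle), red beyond. It reads about 0.02 while the nut is running.
- spanner_ring (a point): Steel ring spanner, 0.16 to 0.26 kg: centre of the ring at its underside. Ring 55 mm across, 14 mm thick, six-sided hole 38.5 mm across flats (1.25 mm play a side, about 8 degrees of free turn either way). Handle along -x, to 170 mm; z up. The x axis is square to a flat of the hole: the ring fits when it and the nut's x axis differ by a multiple of 60 degrees.
- spanner_handle (a point): Middle of the spanner's handle, 14 mm wide and 14 mm high, near its centre of mass: where to grasp it across its width; 95 mm from the ring's centre along -x of the spanner, 7 mm above the underside. Same axes as the ring.
- rest: The spanner's rest, fixed to the bench: black foot 130 x 60 mm, two orange saddles 50 mm either side of its middle, each 12 mm thick along the handle, 54 mm wide, 48 mm high, with a slot 30 mm wide whose floor is 36 mm above the bench. Origin on the bench under the middle; the ring lies on the +x side.
- rest_mid (a point): Where the middle of the spanner's handle lies when it is back in the rest: 43 mm above the bench, between the two saddles. Axes of the rest.
- bearing: Small flanged ball bearing, 39 x 40 x 9 mm, loose, origin at its underside: leave alone.
- coffee_cup: White paper cup, 71 mm across, 86 mm high, loose, origin at its underside: leave alone.
- resistor_0: Gold finned resistor, 31 x 44 x 13 mm, loose, origin at its underside: leave alone.
- bracket_long: White printed angle bracket, 41 x 69 x 16 mm, loose, origin at its underside: leave alone.
Mind the look-alikes: they are no part of the job. What is shaped like the rest but turquoise is not meant.

How it is judged:
On the way, in this order (a step that is already met when the one before it is completed fails the run):
1. The spanner's ring is seated on the nut, down on its flange (horizontal distance between spanner_ring and nut_seat below 0.004 m and z of spanner_ring in the frame of nut_seat below 0.006 m), for 0.1 s.
2. The nut is run home and the needle stands in the green band (value of joint nut above 3.25 rad and value of joint needle between 0.07 and 0.13 rad), for 0.1 s.
At the end, for the whole second after the job is handed in: The nut is still home (turned beyond 3.2 rad of 3.316), the needle is back below 0.03 rad, and the spanner lies flat down in both saddles of its rest: middle of the handle within 30 mm of the rest's middle, no more than 6 mm above its place, in line with it within 0.25 rad (value of joint nut above 3.2 rad and horizontal distance between spanner_handle and rest_mid below 0.03 m and z of spanner_handle in the frame of rest_mid below 0.006 m and angle between the x axis of spanner_handle and the x axis of rest_mid, either way round below 0.25 rad and angle between spanner_ring's own z axis and vertical below 0.12 rad and value of joint needle below 0.03 rad); the robot touches nothing.
It fails at once if The needle goes into the red (more than 0.14 rad): nut overtightened (value of joint needle above 0.14 rad).
It fails at once if The spanner bangs or leans on a wall with more than 25 N (contact force between spanner and clamp_c1 above 25 N or contact force between spanner and clamp_c2 above 25 N).
It fails at once if The gripper's fingers touch the clamp or the nut (contact force between the fingers and clamp above 2 N).
It fails at once if A loose bystander is moved more than 20 mm (distance of any of bearing, coffee_cup, resistor_0, bracket_long from where it was at the start of the episode above 0.02 m).
It also fails if it takes over 72 s, if anything falls off the work surface, if the arm or the gripper's body presses on something with over 40 N, if the wrist force passes 120 N, or if a joint passes its speed limit or range.

## Working session

There is one attempt and no reset: what is moved stays moved. The work goes in short steps, Python scripts to look and compute and a tool call to move; the robot and the scene stay as the last step left them, time stands still between calls to the robot, and variables do not carry over. Pictures are saved under pics/ and viewed, at most 10 in all, crops included, and the job is handed in when it is done.

Besides the shell and the picture viewer there is one more tool, called after "Request:" in YAML: its name, and indented under it one key for each argument. arm_command: Moves the arm, as the interface text tells. Its arguments: {"type":"object","properties":{"rows":{"type":"array"},"grip_force":{"type":"number"}},"required":["rows"]}

```bash
mkdir -p pics; ls; cat > h.py <<'E'
import numpy as np, cv2
from bench import r
from scipy.spatial.transform import Rotation as R
def save(name,f): cv2.imwrite(f'pics/{name}.png',f['frame'][:,:,::-1])
def cast(f,uv,z):
    K=f['K'];T=f['world_from_camera'];uv=np.atleast_2d(uv).astype(float)
    d=np.c_[(uv-[K[0,2],K[1,2]])/[K[0,0],K[1,1]],np.ones(len(uv))]@T[:3,:3].T
    o=T[:3,3];return o+d*((z-o[2])/d[:,2])[:,None]
def cloud(f):
    h,w=f['depth'].shape;v,u=np.mgrid[:h,:w];K=f['K'];d=f['depth']
    p=np.stack([(u-K[0,2])/K[0,0]*d,(v-K[1,2])/K[1,1]*d,d],-1);T=f['world_from_camera']
    return p@T[:3,:3].T+T[:3,3]
def proj(f,p):
    T=np.linalg.inv(f['world_from_camera']);q=np.atleast_2d(p)@T[:3,:3].T+T[:3,3];q=q@f['K'].T
    return q[:,:2]/q[:,2:]
E
python3 - <<'E'
from h import *
import pickle
o=r.get_obs();print(o)
for n in('scene','top'):
    f=r.grab_frame(n);save(n+'0',f);pickle.dump(f,open(n+'0.pkl','wb'));print(n,f['K'],f['world_from_camera'])
a=[cv2.imread(f'pics/{n}0.png') for n in('scene','top')]
E
```

```text
pics
{'clock': 0.0, 'joints': array([ 1.21492481,  0.47783312,  0.02235914,  1.55645259, -0.01154875,
        1.10930732, -0.08312157]), 'qvel': array([ 0.00028733,  0.00171248,  0.00040146,  0.0017389 ,  0.00176372,
       -0.00047207,  0.00040905]), 'tau': array([ 4.36832543e-04, -5.96453118e+01,  1.60778023e+00, -2.81192797e+01,
        1.24076981e-02,  9.36728407e-03, -1.29799949e-05]), 'tcp_pos': array([ 0.16537535, -0.65379435,  0.22180348]), 'orientation': array([-3.11569488e+00, -3.87915445e-01,  5.27663808e-04]), 'contact_force': array([-0.68124692,  0.4333709 ,  0.78026009]), 'moment': array([ 0.02038723, -0.00909258,  0.0385    ]), 'gripper_force': 0.0, 'grip_width': 0.08512611973384722}
scene [[465.90357518   0.         261.71261497]
 [  0.         465.90357518 182.88153279]
 [  0.           0.           1.        ]] [[-0.01755971 -0.48746542  0.8729657  -0.59593328]
 [-0.99956263  0.02933733 -0.00372419  0.05751637]
 [-0.02379507 -0.87264929 -0.48776737  0.64132758]
 [ 0.          0.          0.          1.        ]]
top [[395.98610894   0.         258.40175092]
 [  0.         395.98610894 188.76137056]
 [  0.           0.           1.        ]] [[ 0.02677542 -0.98510613  0.1698499   0.25271071]
 [-0.99922046 -0.03130578 -0.02405047  0.08859417]
 [ 0.02900954 -0.16907353 -0.98517642  1.25452312]
 [ 0.          0.          0.          1.        ]]
```

View pics/top0.png

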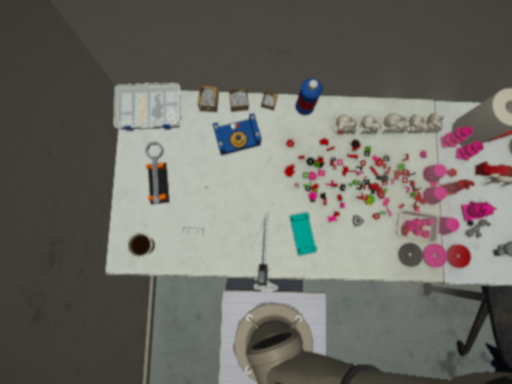

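View pics/scene0.png

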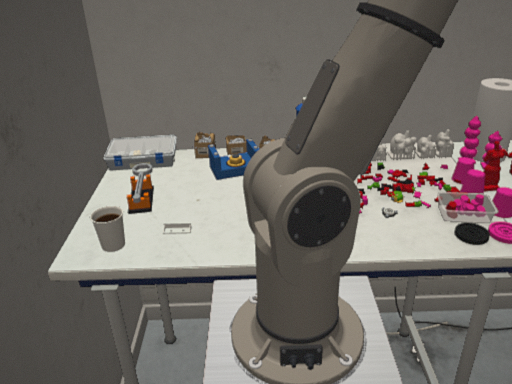

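The top view shows the spanner in its orange rest (saddles about (157,167) and (157,197), ring (154,150)), the blue clamp with the nut at (238,138), and the cup at (140,243). The scene view shows the same rest at (140,190) and nut at (236,160).

```bash
cat >> h.py <<'E'
def masks(f):
    hsv=cv2.cvtColor(f['frame'],cv2.COLOR_RGB2HSV)
    return {'orange':cv2.inRange(hsv,(5,150,90),(16,255,255)),'blue':cv2.inRange(hsv,(100,140,50),(125,255,255)),'brass':cv2.inRange(hsv,(16,110,90),(30,255,255))}
def blobs(m,amin=8):
    n,l,s,c=cv2.connectedComponentsWithStats(m);return [(c[i],s[i],l==i) for i in range(1,n) if s[i,4]>=amin]
E
python3 - <<'E'
from h import *
import pickle
for n in('top','scene'):
    f=pickle.load(open(n+'0.pkl','rb'));P=cloud(f)
    for k,m in masks(f).items():
        for c,s,l in blobs(m):
            q=P[l&(f['depth']>0)]
            if len(q) and s[4]<3000: print(n,k,c.round(1),s,'med',np.median(q,0).round(3),'cast',cast(f,c,.045)[0].round(3))
f=pickle.load(open('top0.pkl','rb'));P=cloud(f)
for uv in [(154,150),(154,143),(157,182),(238,138),(238,150)]: print(uv,P[uv[1],uv[0]].round(3))
E
```

```text
top orange [160.3 165.4] [158 163   6   6  27] med [0.526 0.366 0.041] cast [0.525 0.366 0.045]
top orange [149.3 166.5] [147 165   5   5  19] med [0.521 0.4   0.042] cast [0.521 0.4   0.045]
top orange [162.3 196.2] [159 193   8   7  42] med [0.429 0.355 0.038] cast [0.429 0.353 0.045]
top orange [150.6 197.4] [149 195   4   6  17] med [0.424 0.388 0.048] cast [0.424 0.389 0.045]
top orange [366.1 197.9] [365 196   3   5  11] med [ 0.447 -0.287  0.011] cast [ 0.443 -0.277  0.045]
top blue [309.8  91.2] [301  79  21  22 267] med [ 0.739 -0.08   0.152] cast [ 0.788 -0.1    0.045]
top blue [302.  110.2] [297 105  13   9  40] med [ 0.726 -0.075  0.029] cast [ 0.722 -0.075  0.045]
top blue [237.5 135. ] [215 119  45  34 678] med [0.635 0.124 0.034] cast [0.632 0.13  0.045]
top blue [127.5 127.5] [126 127   4   2   8] med [0.643 0.476 0.048] cast [0.644 0.477 0.045]
top blue [166.2 126.4] [164 126   5   2   9] med [0.652 0.356 0.047] cast [0.652 0.356 0.045]
top brass [214.1  91.7] [207  86  10  15  41] med [0.771 0.206 0.059] cast [0.774 0.21  0.045]
top brass [274.  96.] [272  94   4   
[... 1276 characters left out ...]
  30] med [0.781 0.153 0.044] cast [0.768 0.15  0.045]
scene brass [201.  144.2] [195 142  14   5  37] med [0.724 0.236 0.048] cast [0.729 0.237 0.045]
scene brass [237.8 145.9] [228 143  18   9  51] med [0.731 0.122 0.037] cast [0.708 0.122 0.045]
scene brass [204.3 155.5] [202 155   6   2  10] med [0.724 0.23  0.01 ] cast [0.647 0.219 0.045]
scene brass [235.3 161.3] [227 156  18  11 130] med [0.609 0.127 0.04 ] cast [0.603 0.126 0.045]
scene brass [397.  199.2] [392 195  11   8  32] med [ 0.432 -0.294  0.004] cast [ 0.37  -0.275  0.045]
(154, 150) [0.585 0.399 0.004]
(154, 143) [0.595 0.389 0.051]
(157, 182) [0.471 0.371 0.053]
(238, 138) [0.618 0.128 0.06 ]
(238, 150) [0.592 0.128 0.013]
```

Request:
arm_command:
  rows:
    - {"az": 7}
    - {"x": 0.0299,"y": -0.0182,"z": -0.0021}
    - {"x": 0.0299,"y": -0.0182,"z": -0.0021}
    - {"x": 0.0299,"y": -0.0182,"z": -0.0021}
    - {"x": 0.0299,"y": -0.0182,"z": -0.0021}
    - {"x": 0.0299,"y": -0.0182,"z": -0.0021}
    - {"x": 0.0299,"y": -0.0182,"z": -0.0021}
    - {"x": 0.0299,"y": -0.0182,"z": -0.0021}
    - {"x": 0.0299,"y": -0.0182,"z": -0.0021}
    - {"x": 0.0299,"y": -0.0182,"z": -0.0021}

```text
validation failed for argument at $.ro...
```

```bash
cat >> h.py <<'E'
def yaw(o): 
    m=R.from_rotvec(o['orientation']).as_matrix();return np.degrees(np.arctan2(m[1,0],m[0,0])),m
def st():
    o=r.get_obs();y,m=yaw(o)
    print('t',round(float(o['clock']),2),'p',o['tcp_pos'].round(4),'yaw',y.round(2),'tilt',np.degrees(m[:2,2]).round(2),'F',o['contact_force'].round(1),'M',o['moment'].round(2),'w',round(float(o['grip_width']),4),'q',o['joints'].round(2));return o
def plan(tgt):
    o=r.get_obs();y,m=yaw(o);print('tool shift',(m.T@(np.array(tgt)-o['tcp_pos'])).round(4))
E
python3 - <<'E'
from h import *
import pickle
st()
f=pickle.load(open('top0.pkl','rb'))
for c,s,l in blobs(masks(f)['blue'],400):
    v,u=np.nonzero(l);p=cast(f,np.c_[u,v],.05)[:,:2]
    print(cv2.minAreaRect((p*1000).astype(np.float32)))
E
```

```text
t 0.1 p [ 0.1654 -0.6538  0.2219] yaw 14.2 tilt [-0.03  0.09] F [-0.3 -1.1  0.9] M [ 0.01 -0.03  0.02] w 0.0855 q [ 1.21  0.48  0.02  1.56 -0.01  1.11 -0.08]
((628.4007568359375, 128.77392578125), (84.81259155273438, 130.09556579589844), 17.693700790405273)
```

Request:
arm_command:
  rows:
    - {"fingers": 1,"x": 0,"y": 0,"z": 0,"ax": 0,"ay": 0,"az": 7}
    - {"fingers": 1,"x": 0.0299,"y": -0.0182,"z": -0.0021,"ax": 0,"ay": 0,"az": 0}
    - {"fingers": 1,"x": 0.0299,"y": -0.0182,"z": -0.0021,"ax": 0,"ay": 0,"az": 0}
    - {"fingers": 1,"x": 0.0299,"y": -0.0182,"z": -0.0021,"ax": 0,"ay": 0,"az": 0}
    - {"fingers": 1,"x": 0.0299,"y": -0.0182,"z": -0.0021,"ax": 0,"ay": 0,"az": 0}
    - {"fingers": 1,"x": 0.0299,"y": -0.0182,"z": -0.0021,"ax": 0,"ay": 0,"az": 0}
    - {"fingers": 1,"x": 0.0299,"y": -0.0182,"z": -0.0021,"ax": 0,"ay": 0,"az": 0}
    - {"fingers": 1,"x": 0.0299,"y": -0.0182,"z": -0.0021,"ax": 0,"ay": 0,"az": 0}
    - {"fingers": 1,"x": 0.0299,"y": -0.0182,"z": -0.0021,"ax": 0,"ay": 0,"az": 0}
    - {"fingers": 1,"x": 0.0299,"y": -0.0182,"z": -0.0021,"ax": 0,"ay": 0,"az": 0}

```text
clock: 0.93
tcp_pos: [0.4129, -0.4567, 0.2415]
orientation: [-3.135, -0.197, 0.001]
contact_force: [-0.0, 0.3, -0.3]
grip_width: 0.0852
gripper_force: 0.0
```

Request:
arm_command:
  rows:
    - {"fingers": 1,"x": 0.0299,"y": -0.0182,"z": -0.0021,"ax": 0,"ay": 0,"az": 0}
    - {"fingers": 1,"x": 0.0299,"y": -0.0182,"z": -0.0021,"ax": 0,"ay": 0,"az": 0}
    - {"fingers": 1,"x": 0.0299,"y": -0.0182,"z": 0,"ax": 0,"ay": 0,"az": 0}
    - {"fingers": 1,"x": 0.0299,"y": -0.0182,"z": 0,"ax": 0,"ay": 0,"az": 0}
    - {"fingers": 1,"x": 0.0299,"y": -0.0182,"z": 0,"ax": 0,"ay": 0,"az": 0}
    - {"fingers": 1,"x": 0.0092,"y": -0.0341,"z": 0,"ax": 0,"ay": 0,"az": 0}
    - {"fingers": 1,"x": 0.0092,"y": -0.0341,"z": 0,"ax": 0,"ay": 0,"az": 0}
    - {"fingers": 1,"x": 0.0092,"y": -0.0341,"z": 0,"ax": 0,"ay": 0,"az": 0}
    - {"fingers": 1,"x": 0.0092,"y": -0.0341,"z": 0,"ax": 0,"ay": 0,"az": 0}
    - {"fingers": 1,"x": 0.0092,"y": -0.0341,"z": 0,"ax": 0,"ay": 0,"az": 0}

```text
clock: 1.77
tcp_pos: [0.5729, -0.1725, 0.2455]
orientation: [-3.135, -0.197, 0.001]
contact_force: [0.7, -1.0, 0.6]
grip_width: 0.0855
gripper_force: 0.0
```

Request:
arm_command:
  rows:
    - {"fingers": 1,"x": 0.0092,"y": -0.0341,"z": 0,"ax": 0,"ay": 0,"az": 0}
    - {"fingers": 1,"x": 0.0092,"y": -0.0341,"z": 0,"ax": 0,"ay": 0,"az": 0}
    - {"fingers": 1,"x": 0.0092,"y": -0.0341,"z": 0,"ax": 0,"ay": 0,"az": 0}
    - {"fingers": 1,"x": 0.0092,"y": -0.0341,"z": 0,"ax": 0,"ay": 0,"az": 0}
    - {"fingers": 1,"x": 0.0092,"y": -0.0341,"z": 0,"ax": 0,"ay": 0,"az": 0}
    - {"fingers": 1,"x": -0.0066,"y": -0.0325,"z": 0,"ax": 0,"ay": 0,"az": 0}
    - {"fingers": 1,"x": -0.0066,"y": -0.0325,"z": 0,"ax": 0,"ay": 0,"az": 0}
    - {"fingers": 1,"x": -0.0066,"y": -0.0325,"z": 0,"ax": 0,"ay": 0,"az": 0}
    - {"fingers": 1,"x": -0.0066,"y": -0.0325,"z": 0,"ax": 0,"ay": 0,"az": 0}
    - {"fingers": 1,"x": -0.0066,"y": -0.0325,"z": 0,"ax": 0,"ay": 0,"az": 0}

```text
clock: 2.6
tcp_pos: [0.5434, 0.159, 0.2456]
orientation: [3.135, 0.197, -0.001]
contact_force: [-0.0, 0.1, 0.2]
grip_width: 0.0856
gripper_force: 0.0
```

```bash
python3 - <<'E'
from h import *
import pickle
st()
f=r.grab_frame('wrist');save('w1',f);pickle.dump(f,open('w1.pkl','wb'));print(f['world_from_camera'].round(3))
E
```

```text
t 2.6 p [0.5434 0.159  0.2456] yaw 7.19 tilt [-0.03 -0.02] F [-0.   0.1  0.2] M [-0.02 -0.05 -0.01] w 0.0856 q [-0.13  0.3  -0.32  1.78  0.11  1.08 -1.94]
[[ 0.125 -0.938 -0.323  0.626]
 [-0.992 -0.118 -0.042  0.17 ]
 [ 0.002  0.326 -0.945  0.397]
 [ 0.     0.     0.     1.   ]]
```

View pics/w1.png

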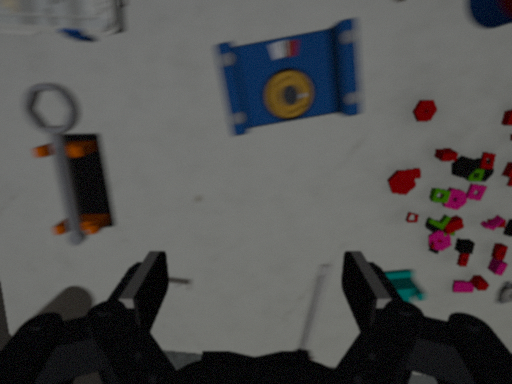

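The wrist view shows the spanner in the rest at left (ring (52,108), handle to (75,238)) and the clamp with the nut at (289,93). Next I move above the rest.

Request:
arm_command:
  rows:
    - {"fingers": 1,"x": -0.0061,"y": -0.0321,"z": 0.006,"ax": 0,"ay": 0,"az": 0}
    - {"fingers": 1,"x": -0.0061,"y": -0.0321,"z": 0.006,"ax": 0,"ay": 0,"az": 0}
    - {"fingers": 1,"x": -0.0061,"y": -0.0321,"z": 0.006,"ax": 0,"ay": 0,"az": 0}
    - {"fingers": 1,"x": -0.0061,"y": -0.0321,"z": 0.006,"ax": 0,"ay": 0,"az": 0}
    - {"fingers": 1,"x": -0.0061,"y": -0.0321,"z": 0.006,"ax": 0,"ay": 0,"az": 0}
    - {"fingers": 1,"x": -0.0061,"y": -0.0321,"z": 0.006,"ax": 0,"ay": 0,"az": 0}
    - {"fingers": 1,"x": -0.0061,"y": -0.0321,"z": 0.006,"ax": 0,"ay": 0,"az": 0}
    - {"fingers": 1,"x": 0,"y": 0,"z": 0,"ax": 0,"ay": 0,"az": 0}
    - {"fingers": 1,"x": 0,"y": 0,"z": 0,"ax": 0,"ay": 0,"az": 0}

```text
clock: 3.4
tcp_pos: [0.4722, 0.3772, 0.2031]
orientation: [3.135, 0.204, -0.003]
contact_force: [-0.2, -0.5, -0.5]
grip_width: 0.0859
gripper_force: 0.0
```

```bash
python3 - <<'E'
from h import *
import pickle
st()
f=r.grab_frame('wrist');save('w2',f);pickle.dump(f,open('w2.pkl','wb'));print(f['world_from_camera'].round(3))
P=cloud(f)
for c,s,l in blobs(masks(f)['orange'],40):
    q=P[l&(f['depth']>0)];print(c.round(1),s,q.mean(0).round(4),q.max(0).round(4))
E
```

```text
t 3.4 p [0.4722 0.3772 0.2031] yaw 7.46 tilt [-0.1  -0.01] F [-0.2 -0.5 -0.5] M [-0.01 -0.03  0.06] w 0.0859 q [-0.47  0.41 -0.4   1.73  0.18  1.04 -2.37]
[[ 0.13  -0.937 -0.324  0.555]
 [-0.992 -0.122 -0.043  0.388]
 [ 0.001  0.327 -0.945  0.354]
 [ 0.     0.     0.     1.   ]]
[240.1 115.1] [230 109  21  14 248] [0.5243 0.3984 0.0425] [0.5317 0.4086 0.0501]
[274.  114.7] [265 108  19  14 239] [0.529  0.3654 0.0433] [0.5351 0.3745 0.0504]
[241.4 207.8] [234 201  16  14 158] [0.4261 0.3857 0.0432] [0.4364 0.3941 0.0493]
[272.2 207.5] [263 201  19  14 176] [0.4308 0.3525 0.0431] [0.4359 0.3626 0.0499]
```

View pics/w2.png

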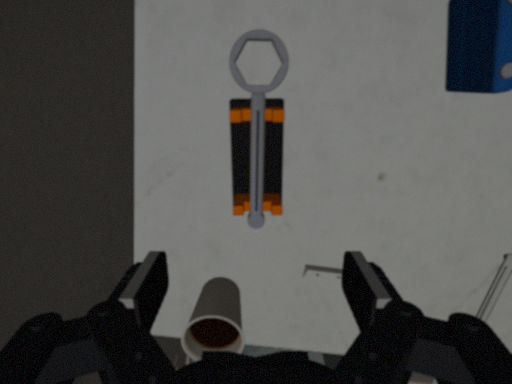

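The spanner lies in the middle of the rest: ring hole at (259,61), handle end at (256,220), saddles at rows 115 and 207.

```bash
cat >> h.py <<'E'
def tri(f1,a,f2,b):
    rs=[]
    for f,uv in((f1,a),(f2,b)):
        o=f['world_from_camera'][:3,3];d=cast(f,uv,0.)[0]-o;rs.append((o,d/np.linalg.norm(d)))
    A=sum(np.eye(3)-np.outer(d,d) for o,d in rs);B=sum((np.eye(3)-np.outer(d,d))@o for o,d in rs);return np.linalg.solve(A,B)
E
python3 - <<'E'
from h import *
import pickle
f=pickle.load(open('w2.pkl','rb'));t=pickle.load(open('top0.pkl','rb'))
for a,b in (((240.1,113),(149.3,166.5)),((274,113),(160.3,165.4)),((241.4,207.8),(150.6,197.4)),((272.2,207.5),(162.3,196.2))): print('saddle tri',tri(f,a,t,b).round(4))
P=cloud(f);d=f['depth']
# steel: z 0.04..0.056, not orange
m=((P[...,2]>.04)&(P[...,2]<.062)&(d>0)&(P[...,0]<.66)&(P[...,1]>.3)&(masks(f)['orange']==0)).astype(np.uint8)*255
g=cv2.cvtColor(f['frame'],cv2.COLOR_RGB2HSV); m&=cv2.inRange(g,(0,0,60),(179,80,255))
c,s,l=max(blobs(m),key=lambda b:b[1][4]);print(c,s,np.percentile(P[l][:,2],[5,50,95]).round(4))
mm=(l*255).astype(np.uint8)
cs,h=cv2.findContours(mm,cv2.RETR_CCOMP,cv2.CHAIN_APPROX_NONE)
for i,k in enumerate(cs):
    if len(k)>30:
        p=cast(f,k[:,0],.05)[:,:2];(x,y),rad=cv2.minEnclosingCircle((p*1000).astype(np.float32));print('cont',h[0][i],len(k),x,y,rad)
q=cast(f,np.argwhere(l)[:,::-1],.05)[:,:2]
sel=q[(q[:,0]<.545)];v=cv2.fitLine((sel*1000).astype(np.float32),cv2.DIST_L2,0,.01,.01).ravel();print('handle line',v,np.degrees(np.arctan2(v[1],v[0])), 'ends',q.min(0),q.max(0))
E
```

```text
saddle tri [0.5242 0.4008 0.034 ]
saddle tri [0.5286 0.3665 0.0364]
saddle tri [0.425  0.3875 0.0427]
saddle tri [0.4297 0.3531 0.0419]
[256.88284251 113.94334187] [ 228   30   60  200 3124] [0.0473 0.0498 0.0511]
cont [-1 -1  1 -1] 439 503.29132080078125 378.6443176269531 97.9873046875
cont [ 3  1 -1  0] 36 438.5686950683594 371.3104553222656 10.250710487365723
cont [20 18 -1  0] 75 513.132080078125 379.7326965332031 18.016267776489258
cont [24 22 -1  0] 136 572.8721923828125 388.0931701660156 22.08222770690918
handle line [9.9366492e-01 1.1238355e-01 4.7789490e+02 3.7631039e+02] 6.4527345 ends [0.40587324 0.3603862 ] [0.60096383 0.4150281 ]
```

Request:
arm_command:
  rows:
    - {"fingers": 1,"x": 0.006,"y": 0,"z": 0.026,"ax": 0,"ay": 0,"az": 0}
    - {"fingers": 1,"x": 0,"y": 0,"z": 0.027,"ax": 0,"ay": 0,"az": 0}
    - {"fingers": 1,"x": 0,"y": 0,"z": 0.027,"ax": 0,"ay": 0,"az": 0}
    - {"fingers": 1,"x": 0,"y": 0,"z": 0.027,"ax": 0,"ay": 0,"az": 0}
    - {"fingers": 1,"x": 0,"y": 0,"z": 0.027,"ax": 0,"ay": 0,"az": 0}
    - {"fingers": 1,"x": 0,"y": 0,"z": 0.025,"ax": 0,"ay": 0,"az": 0}
    - {"fingers": 1,"x": 0,"y": 0,"z": 0,"ax": 0,"ay": 0,"az": 0}

```text
clock: 4.03
tcp_pos: [0.4786, 0.3713, 0.0402]
orientation: [3.129, 0.193, -0.009]
contact_force: [0.9, -0.7, 0.5]
grip_width: 0.0853
gripper_force: 0.0
```

Request:
arm_command:
  rows:
    - {"fingers": -1,"x": 0,"y": 0,"z": 0,"ax": 0,"ay": 0,"az": 0}
    - {"fingers": -1,"x": 0,"y": 0,"z": 0,"ax": 0,"ay": 0,"az": 0}
    - {"fingers": -1,"x": 0,"y": 0,"z": 0,"ax": 0,"ay": 0,"az": 0}
    - {"fingers": -1,"x": 0,"y": 0,"z": 0,"ax": 0,"ay": 0,"az": 0}
    - {"fingers": -1,"x": 0,"y": 0,"z": 0,"ax": 0,"ay": 0,"az": 0}
    - {"fingers": -1,"x": 0,"y": 0,"z": 0,"ax": 0,"ay": 0,"az": 0}
    - {"fingers": -1,"x": 0,"y": 0,"z": 0,"ax": 0,"ay": 0,"az": 0}
    - {"fingers": -1,"x": 0,"y": 0,"z": 0,"ax": 0,"ay": 0,"az": 0}
  grip_force: 100

```text
clock: 4.7
tcp_pos: [0.4799, 0.3762, 0.0452]
orientation: [-3.135, -0.197, -0.0]
contact_force: [0.5, 0.5, -0.2]
grip_width: 0.0001
gripper_force: 0.0
```

```bash
python3 - <<'E'
from h import *
st()
E
```

```text
t 4.7 p [0.4799 0.3762 0.0452] yaw 7.2 tilt [0.02 0.01] F [ 0.5  0.5 -0.2] M [-0.05 -0.05  0.06] w 0.0001 q [-0.51  0.61 -0.34  1.83  0.28  0.75 -2.45]
```

Closed on nothing, so I look.

```bash
python3 - <<'E'
from h import *
import pickle
f=r.grab_frame('wrist');save('w3',f);pickle.dump(f,open('w3.pkl','wb'))
g=r.grab_frame('scene');save('s3',g);t=r.grab_frame('top');save('t3',t)
a=cv2.resize(g['frame'][130:250,60:220],(400,300),interpolation=3);b=cv2.resize(t['frame'][110:230,100:260],(400,300),interpolation=3)
cv2.imwrite('pics/c3.png',np.vstack([np.hstack([a,b]),cv2.resize(f['frame'],(400,300)).repeat(2,0)[:300,:].repeat(1,1) if 0 else np.hstack([cv2.resize(f['frame'],(400,300)),np.zeros((300,400,3),np.uint8)])])[:,:,::-1])
E
```

```text
(no output)
```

View pics/c3.png

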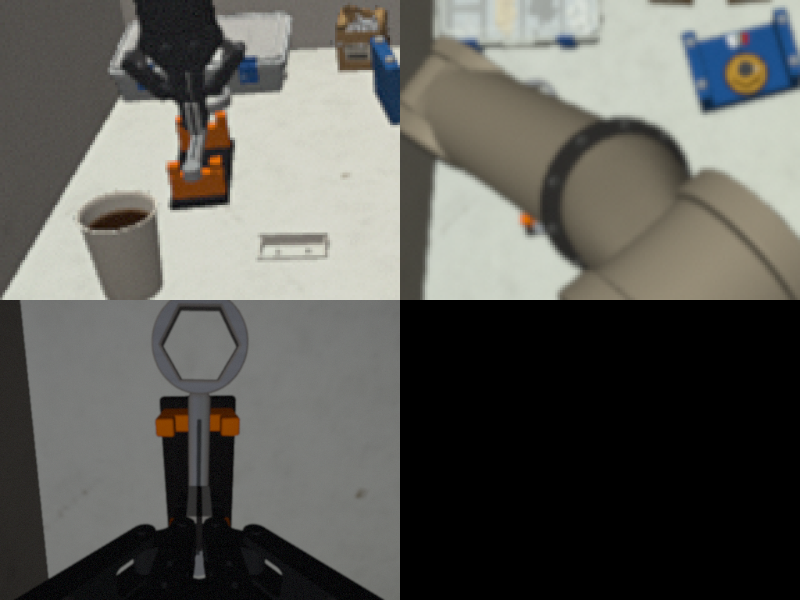

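```bash
python3 - <<'E'
from h import *
import pickle
st()
f=pickle.load(open('w3.pkl','rb'))
a=cv2.resize(f['frame'][180:384,150:362],(600,577),interpolation=3)
a=np.clip(a.astype(float)*1.8,0,255).astype(np.uint8)
cv2.imwrite('pics/c4.png',a[:,:,::-1])
P=cloud(f)
for v in range(200,384,12): print(v,[tuple(P[v,u].round(3)) for u in (235,245,253,262,272)])
E
```

```text
t 4.85 p [0.4798 0.3761 0.0449] yaw 7.2 tilt [-0. -0.] F [-0.5  0.1  0.4] M [ 0.06 -0.   -0.  ] w -0.0 q [-0.51  0.61 -0.34  1.83  0.28  0.75 -2.45]
200 [(np.float64(0.49), np.float64(0.391), np.float64(0.01)), (np.float64(0.506), np.float64(0.385), np.float64(0.049)), (np.float64(0.507), np.float64(0.381), np.float64(0.051)), (np.float64(0.508), np.float64(0.376), np.float64(0.051)), (np.float64(0.493), np.float64(0.367), np.float64(0.01))]
212 [(np.float64(0.483), np.float64(0.39), np.float64(0.011)), (np.float64(0.5), np.float64(0.384), np.float64(0.049)), (np.float64(0.5), np.float64(0.38), np.float64(0.05)), (np.float64(0.5), np.float64(0.375), np.float64(0.048)), (np.float64(0.485), np.float64(0.365), np.float64(0.01))]
224 [(np.float64(0.473), np.float64(0.389), np.float64(0.01)), (np.float64(0.493), np.float64(0.383), np.float64(0.049)), (np.float64(0.494), np.float64(0.379), np.float64(0.051)), (np.float64(0.494), np.float64(0.374), np.float64(0.05)), (np.float64(0.476), np.float64(0.364), np.float64(0.009))]
236 [(np.float64(0.465), np.float64(0.388), np.float64(0.01)), (np
[... 3096 characters left out ...]
64(0.489), np.float64(0.375), np.float64(0.128)), (np.float64(0.492), np.float64(0.373), np.float64(0.131))]
368 [(np.float64(0.491), np.float64(0.383), np.float64(0.134)), (np.float64(0.49), np.float64(0.38), np.float64(0.134)), (np.float64(0.491), np.float64(0.378), np.float64(0.134)), (np.float64(0.49), np.float64(0.376), np.float64(0.133)), (np.float64(0.491), np.float64(0.373), np.float64(0.133))]
380 [(np.float64(0.489), np.float64(0.383), np.float64(0.136)), (np.float64(0.49), np.float64(0.38), np.float64(0.137)), (np.float64(0.49), np.float64(0.378), np.float64(0.137)), (np.float64(0.49), np.float64(0.376), np.float64(0.137)), (np.float64(0.49), np.float64(0.373), np.float64(0.136))]
```

View pics/c4.png

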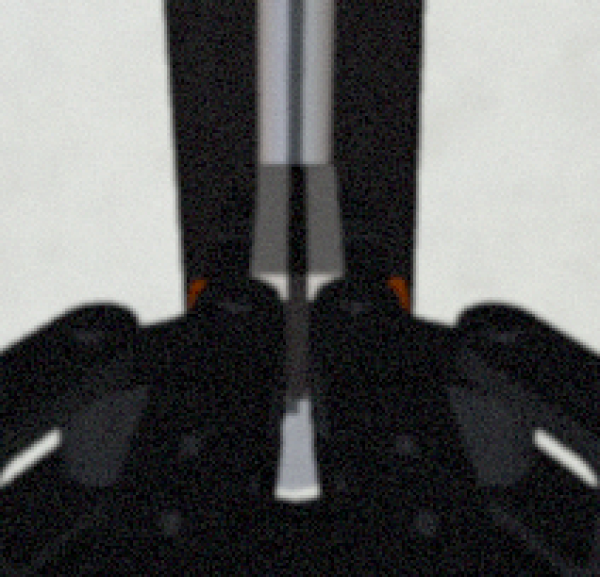

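The view shows the shut pads ending at about z 0.064, above the handle (top 0.050). So the true grasp point is about 38 mm higher than the reported TCP. I open the gripper, go 38 mm lower and grip again.

Request:
arm_command:
  rows:
    - {"fingers": 1,"x": 0,"y": 0,"z": 0,"ax": 0,"ay": 0,"az": 0}
    - {"fingers": 1,"x": 0,"y": 0,"z": 0,"ax": 0,"ay": 0,"az": 0}
    - {"fingers": 1,"x": 0,"y": 0,"z": 0,"ax": 0,"ay": 0,"az": 0}
    - {"fingers": 1,"x": 0,"y": 0,"z": 0,"ax": 0,"ay": 0,"az": 0}
    - {"fingers": 1,"x": 0,"y": 0,"z": 0,"ax": 0,"ay": 0,"az": 0}
    - {"fingers": 1,"x": 0,"y": 0,"z": 0.013,"ax": 0,"ay": 0,"az": 0}
    - {"fingers": 1,"x": 0,"y": 0,"z": 0.013,"ax": 0,"ay": 0,"az": 0}
    - {"fingers": 1,"x": 0,"y": 0,"z": 0.012,"ax": 0,"ay": 0,"az": 0}
    - {"fingers": 1,"x": 0,"y": 0,"z": 0,"ax": 0,"ay": 0,"az": 0}

```text
clock: 5.6
tcp_pos: [0.4779, 0.3743, 0.0032]
orientation: [3.132, 0.197, -0.007]
contact_force: [-1.6, -0.2, 0.0]
grip_width: 0.0852
gripper_force: 0.0
```

Request:
arm_command:
  rows:
    - {"fingers": -1,"x": 0,"y": 0,"z": 0,"ax": 0,"ay": 0,"az": 0}
    - {"fingers": -1,"x": 0,"y": 0,"z": 0,"ax": 0,"ay": 0,"az": 0}
    - {"fingers": -1,"x": 0,"y": 0,"z": 0,"ax": 0,"ay": 0,"az": 0}
    - {"fingers": -1,"x": 0,"y": 0,"z": 0,"ax": 0,"ay": 0,"az": 0}
    - {"fingers": -1,"x": 0,"y": 0,"z": 0,"ax": 0,"ay": 0,"az": 0}
    - {"fingers": -1,"x": 0,"y": 0,"z": 0,"ax": 0,"ay": 0,"az": 0}
    - {"fingers": -1,"x": 0,"y": 0,"z": 0,"ax": 0,"ay": 0,"az": 0}
  grip_force: 100

```text
clock: 6.18
tcp_pos: [0.4802, 0.3763, 0.0075]
orientation: [-3.135, -0.197, -0.001]
contact_force: [-0.7, -1.0, 3.6]
grip_width: 0.0128
gripper_force: 97.6
```

```bash
python3 - <<'E'
from h import *
st()
E
```

```text
t 6.18 p [0.4802 0.3763 0.0075] yaw 7.18 tilt [0.05 0.03] F [-0.7 -1.   3.6] M [-0.15  0.1  -0.07] w 0.0128 q [-0.53  0.66 -0.32  1.84  0.31  0.69 -2.47]
```

Request:
arm_command:
  rows:
    - {"fingers": -1,"x": 0,"y": 0,"z": -0.01,"ax": 0,"ay": 0,"az": 0}
    - {"fingers": -1,"x": 0,"y": 0,"z": -0.02,"ax": 0,"ay": 0,"az": 0}
    - {"fingers": -1,"x": 0,"y": 0,"z": -0.025,"ax": 0,"ay": 0,"az": 0}
    - {"fingers": -1,"x": 0,"y": 0,"z": -0.025,"ax": 0,"ay": 0,"az": 0}

```text
clock: 6.52
tcp_pos: [0.4792, 0.3755, 0.0876]
orientation: [3.134, 0.197, -0.002]
contact_force: [1.0, -0.0, -2.8]
grip_width: 0.0128
gripper_force: 97.3
```

Request:
arm_command:
  rows:
    - {"fingers": -1,"x": 0.0023,"y": 0.023,"z": 0,"ax": 0,"ay": 0,"az": 0}
    - {"fingers": -1,"x": 0.0023,"y": 0.023,"z": 0,"ax": 0,"ay": 0,"az": 0}
    - {"fingers": -1,"x": 0.0023,"y": 0.023,"z": 0,"ax": 0,"ay": 0,"az": 0}
    - {"fingers": -1,"x": 0.0023,"y": 0.023,"z": 0,"ax": 0,"ay": 0,"az": 0}
    - {"fingers": -1,"x": 0.0023,"y": 0.023,"z": 0,"ax": 0,"ay": 0,"az": 0}
    - {"fingers": -1,"x": 0.0023,"y": 0.023,"z": 0,"ax": 0,"ay": 0,"az": 0}
    - {"fingers": -1,"x": 0.0023,"y": 0.023,"z": 0,"ax": 0,"ay": 0,"az": 0}
    - {"fingers": -1,"x": 0.0023,"y": 0.023,"z": 0,"ax": 0,"ay": 0,"az": 0}
    - {"fingers": -1,"x": 0,"y": 0,"z": 0,"ax": 0,"ay": 0,"az": 0}
    - {"fingers": -1,"x": 0,"y": 0,"z": 0,"ax": 0,"ay": 0,"az": 0}

```text
clock: 7.35
tcp_pos: [0.5214, 0.1939, 0.0871]
orientation: [3.135, 0.192, -0.0]
contact_force: [-0.4, 1.1, -2.8]
grip_width: 0.0127
gripper_force: 97.6
```

```bash
python3 - <<'E'
from h import *
import pickle
st()
f=r.grab_frame('wrist');save('w5',f);pickle.dump(f,open('w5.pkl','wb'))
t=r.grab_frame('top');pickle.dump(t,open('t5.pkl','wb'))
for k in('brass','blue'):
  for c,s,l in blobs(masks(f)[k],60):
    q=cloud(f)[l];print(k,c.round(1),s,np.median(q,0).round(4))
E
```

```text
t 7.35 p [0.5214 0.1939 0.0871] yaw 7.01 tilt [-0.01 -0.05] F [-0.4  1.1 -2.8] M [0.1  0.01 0.02] w 0.0127 q [-0.19  0.48 -0.35  1.94  0.23  0.77 -2.12]
brass [379.6  67.5] [ 343   27   80   85 3082] [0.6221 0.1346 0.0505]
blue [288.5  46.6] [ 265    0   52  107 3142] [0.6243 0.1899 0.0749]
blue [354.2  16.2] [ 333    0   45   49 1209] [0.6503 0.1508 0.0321]
blue [433.8  46.5] [ 381    0   84  114 5420] [0.6433 0.0949 0.0322]
blue [322.2 118. ] [ 284   77   88   69 1807] [0.5903 0.157  0.0327]
```

View pics/w5.png

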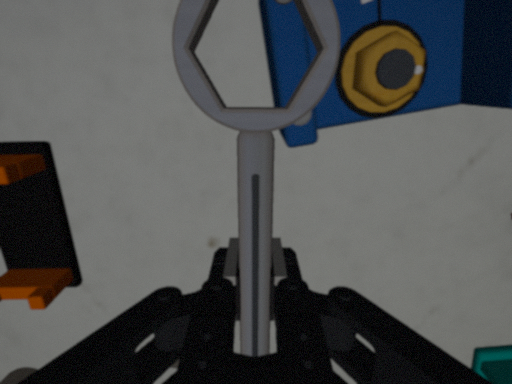

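The view shows the ring at (257,47), and the nut at (383,69) on its flange with the stud end at (401,69). The hexagon's flats can be read.

```bash
cat > nut.py <<'E'
from h import *
import sys,pickle
from scipy.optimize import least_squares
def circ(p):
    s=least_squares(lambda v:np.hypot(p[:,0]-v[0],p[:,1]-v[1])-v[2],[*p.mean(0),.02],loss='soft_l1',f_scale=.0005).x;return s.round(4)
f=pickle.load(open(sys.argv[1],'rb'));P=cloud(f);d=f['depth']
c,s,l=max(blobs(masks(f)['brass'],300),key=lambda b:b[1][4])
m=cv2.morphologyEx((l*255).astype(np.uint8),cv2.MORPH_CLOSE,np.ones((5,5)))
k=max(cv2.findContours(m,cv2.RETR_EXTERNAL,cv2.CHAIN_APPROX_NONE)[0],key=len)[:,0]
print('flange',circ(cast(f,k,.036)[:,:2]))
hull=np.zeros_like(m);cv2.drawContours(hull,[k[:,None]],-1,255,-1)
g=cv2.cvtColor(f['frame'],cv2.COLOR_RGB2HSV)
st_=((hull>0)&(g[...,1]<90)).astype(np.uint8)*255
for c,s,l2 in blobs(cv2.morphologyEx(st_,cv2.MORPH_OPEN,np.ones((5,5))),80):
    kk=max(cv2.findContours((l2*255).astype(np.uint8),cv2.RETR_EXTERNAL,cv2.CHAIN_APPROX_NONE)[0],key=len)[:,0]
    print('stud',c,s,'z',np.median(P[l2][:,2]).round(4),circ(cast(f,kk,.056)[:,:2]))
for zl,zh in((.045,.058),(.050,.058),(.040,.058)):
    q=P[(hull>0)&(P[...,2]>zl)&(P[...,2]<zh)][:,:2];rc=cv2.minAreaRect((q*1000).astype(np.float32));print('hex z>',zl,len(q),rc, 'mod60',rc[2]%60,(rc[2]+90)%60)
# blue deck/walls: top of the walls z~.075
b=masks(f)['blue']>0
for lo,hi in((.07,.08),(.028,.036)):
    q=P[b&(P[...,2]>lo)&(P[...,2]<hi)][:,:2]
    if len(q)>50: print('blue',lo,len(q),cv2.minAreaRect((q*1000).astype(np.float32)))
E
python3 nut.py w5.pkl; python3 - <<'E'
from h import *
import pickle
from scipy.optimize import least_squares
f=pickle.load(open('w5.pkl','rb'));P=cloud(f)
m=((P[...,2]>.095)&(f['depth']>0)).astype(np.uint8)*255;m[140:]=0
print('ring z',np.percentile(P[m>0][:,2],[5,50,95]).round(4))
z=np.median(P[m>0][:,2])
k=np.concatenate([c[:,0] for c in cv2.findContours(m,cv2.RETR_EXTERNAL,cv2.CHAIN_APPROX_NONE)[0] if len(c)>100])
k=k[(k[:,1]>3)&(k[:,1]<115)];p=cast(f,k,z)[:,:2]
s=least_squares(lambda v:np.hypot(p[:,0]-v[0],p[:,1]-v[1])-v[2],[*p.mean(0),.0275],loss='soft_l1',f_scale=.0005).x;print('ring',s.round(4))
o=r.get_obs();mm=yaw(o)[1];print('ring in tool',mm.T@(np.array([*s[:2],z])-o['tcp_pos']))
hp=((P[...,2]>.095)&(f['depth']>0));hp[:140]=0;hp[230:]=0;q=P[hp][:,:2];v=cv2.fitLine((q*1000).astype(np.float32),2,0,.01,.01).ravel();print('handle yaw',np.degrees(np.arctan2(v[1],v[0])),'z',[np.median(P[v_,250:262,2]).round(4) for v_ in (145,170,200,225)])
E
```

```text
flange [0.6216 0.1276 0.0237]
hex z> 0.045 2173 ((621.4984130859375, 128.04623413085938), (40.77824020385742, 33.389373779296875), 6.015038967132568) mod60 6.015038967132568 36.01503896713257
hex z> 0.05 1700 ((622.0039672851562, 127.80323791503906), (37.72209930419922, 33.006649017333984), 4.521066665649414) mod60 4.521066665649414 34.521066665649414
hex z> 0.04 2332 ((621.542724609375, 128.099853515625), (41.52367401123047, 33.486732482910156), 6.015038967132568) mod60 6.015038967132568 36.01503896713257
blue 0.07 3689 ((626.0011596679688, 136.7156219482422), (71.09082794189453, 119.0931167602539), 17.152568817138672)
blue 0.028 7831 ((630.4337768554688, 124.88383483886719), (72.54839324951172, 93.85531616210938), 16.922136306762695)
ring z [0.1203 0.1291 0.1304]
ring [0.6206 0.206  0.025 ]
ring in tool [ 0.10009532  0.00326354 -0.04184415]
handle yaw 6.8580728 z [np.float64(0.1295), np.float64(0.1296), np.float64(0.1298), np.float64(0.1296)]
```

```bash
cat > ring.py <<'E'
from h import *
import sys,pickle
from scipy.optimize import least_squares
def ring(f,zt):
    P=cloud(f);m=((abs(P[...,2]-zt)<.0045)&(f['depth']>0)).astype(np.uint8)*255;m[215:]=0
    m=max(blobs(m,200),key=lambda b:b[1][4])[2].astype(np.uint8)*255
    cs,h=cv2.findContours(np.pad(m,((2,0),(0,0)),constant_values=255),cv2.RETR_CCOMP,cv2.CHAIN_APPROX_NONE)
    q=cast(f,np.argwhere(m>0)[:,::-1],zt)[:,:2]
    # outer: farthest pixels left/right per row -> circle of fixed radius
    e=[]
    for v in range(3,125):
        u=np.nonzero(m[v])[0]
        if len(u)and u[-1]-u[0]>90: e+= [(u[0]-.5,v),(u[-1]+.5,v)]
    p=cast(f,np.array(e),zt)[:,:2]
    s=least_squares(lambda v:np.hypot(p[:,0]-v[0],p[:,1]-v[1])-.0275,[p[:,0].mean(),p[:,1].mean()],loss='soft_l1',f_scale=.0005)
    print('outer fit',s.x.round(4),'rms',np.sqrt(np.mean(s.fun**2)).round(5),len(p))
    u0=int(np.argwhere(m[150]>0).mean());col=m[:,u0];v=np.nonzero(col)[0];hb=v[v>60].min() if (col[60]==0) else -1
    print('hole bottom flat px',u0,hb,cast(f,(u0,hb-.5),zt)[0].round(4))
    for v in (150,175,200):
        u=np.nonzero(m[v])[0];print('handle c',cast(f,((u[0]+u[-1])/2,v),zt)[0][:2].round(4),'w px',u[-1]-u[0])
if __name__=='__main__': ring(pickle.load(open(sys.argv[1],'rb')),float(sys.argv[2]))
E
python3 ring.py w5.pkl .1296
```

```text
outer fit [0.6154 0.2054] rms 0.00034 230
hole bottom flat px 255 108 [0.5966 0.2032 0.1296]
handle c [0.5819 0.2014] w px 36
handle c [0.5727 0.2003] w px 36
handle c [0.5629 0.1991] w px 34
```

Request:
arm_command:
  rows:
    - {"fingers": -1,"x": 0.0011,"y": 0.0204,"z": 0,"ax": 0,"ay": 0,"az": 0}
    - {"fingers": -1,"x": 0.0011,"y": 0.0204,"z": 0,"ax": 0,"ay": 0,"az": 0}
    - {"fingers": -1,"x": 0.0011,"y": 0.0204,"z": 0,"ax": 0,"ay": 0,"az": 0}
    - {"fingers": -1,"x": 0.0011,"y": 0.0204,"z": 0,"ax": 0,"ay": 0,"az": 0}
    - {"fingers": -1,"x": 0.0011,"y": 0.0204,"z": 0,"ax": 0,"ay": 0,"az": 0}
    - {"fingers": -1,"x": 0.0011,"y": 0.0204,"z": 0,"ax": 0,"ay": 0,"az": 0}
    - {"fingers": -1,"x": 0,"y": 0,"z": 0,"ax": 0,"ay": 0,"az": -7.1}
    - {"fingers": -1,"x": 0,"y": 0,"z": 0,"ax": 0,"ay": 0,"az": -7.1}
    - {"fingers": -1,"x": 0,"y": 0,"z": 0,"ax": 0,"ay": 0,"az": -7.1}
    - {"fingers": -1,"x": 0,"y": 0,"z": 0,"ax": 0,"ay": 0,"az": -7.1}

```text
clock: 8.28
tcp_pos: [0.5429, 0.0769, 0.0872]
orientation: [-2.987, -0.972, -0.001]
contact_force: [-0.3, 0.3, -2.1]
grip_width: 0.0131
gripper_force: 97.7
```

Request:
arm_command:
  rows:
    - {"fingers": -1,"x": 0,"y": 0,"z": 0.014,"ax": 0,"ay": 0,"az": 0}
    - {"fingers": -1,"x": 0,"y": 0,"z": 0.014,"ax": 0,"ay": 0,"az": 0}
    - {"fingers": -1,"x": 0,"y": 0,"z": 0,"ax": 0,"ay": 0,"az": 0}
    - {"fingers": -1,"x": 0,"y": 0,"z": 0,"ax": 0,"ay": 0,"az": 0}

```text
clock: 8.62
tcp_pos: [0.5424, 0.0765, 0.0586]
orientation: [-2.99, -0.963, 0.002]
contact_force: [-0.1, 0.4, -2.6]
grip_width: 0.0125
gripper_force: 97.6
```

```bash
python3 - <<'E'
from h import *
import pickle
o=st()
f=r.grab_frame('wrist');save('w6',f);pickle.dump(f,open('w6.pkl','wb'))
a=f['frame'][0:240,130:386];a=np.clip(cv2.resize(a,(640,600),interpolation=3).astype(float)*1.5,0,255).astype(np.uint8);cv2.imwrite('pics/c6.png',a[:,:,::-1])
m=yaw(o)[1];print('ring fk',(o['tcp_pos']+m@[.0945,0,-.0285]).round(4))
E
python3 nut.py w6.pkl; python3 ring.py w6.pkl .1016
```

```text
t 8.62 p [0.5424 0.0765 0.0586] yaw 35.7 tilt [-0.09  0.02] F [-0.1  0.4 -2.6] M [ 0.03  0.05 -0.01] w 0.0125 q [ 0.09  0.52 -0.43  1.97  0.32  0.72 -1.49]
ring fk [0.6192 0.1316 0.087 ]
flange [0.6217 0.1292 0.0219]
hex z> 0.045 3083 ((621.6199340820312, 126.92433166503906), (40.89320373535156, 35.08875274658203), 6.204395771026611) mod60 6.204395771026611 36.20439577102661
hex z> 0.05 2590 ((621.8319702148438, 126.88887023925781), (37.32134246826172, 34.544883728027344), 68.26596069335938) mod60 8.265960693359375 38.265960693359375
hex z> 0.04 3083 ((621.6199340820312, 126.92433166503906), (40.89320373535156, 35.08875274658203), 6.204395771026611) mod60 6.204395771026611 36.20439577102661
blue 0.07 8743 ((627.9573974609375, 128.2866973876953), (70.79774475097656, 134.641357421875), 17.03940773010254)
blue 0.028 7442 ((631.2532958984375, 129.26463317871094), (77.37934112548828, 101.06627655029297), 17.101015090942383)
outer fit [0.6193 0.1323] rms 0.00047 230
hole bottom flat px 255 109 [0.6035 0.121  0.1016]
handle c [0.5919 0.1126] w px 36
handle c [0.5845 0.107 ] w px 35
handle c [0.5763 0.1016] w px 33
```

View pics/c6.png

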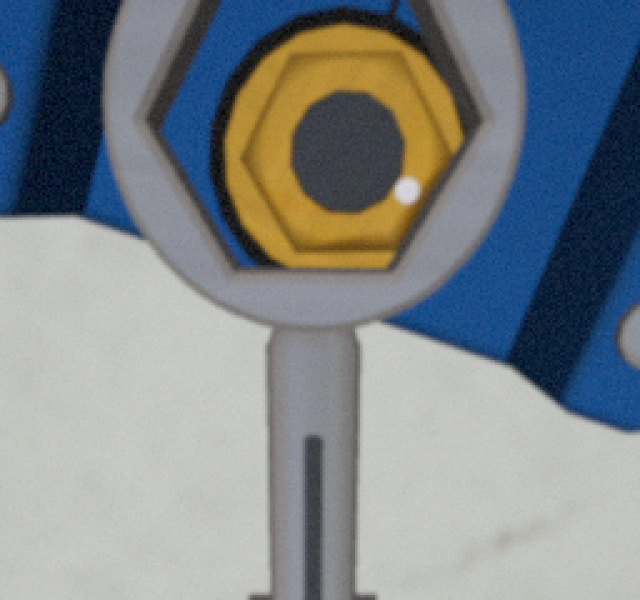

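The nut shows through the ring, aligned with the hole: nut centre at crop (348,151), hole centre at about (316,122). I work out the shift from the two ray casts.

```bash
python3 - <<'E'
from h import *
import pickle
f=pickle.load(open('w6.pkl','rb'))
n1=cast(f,(269.2,60.4),.049)[0];n2=cast(f,(269.2,60.4),.056)[0];rr=cast(f,(256.7,48.8),.1016)[0]
print(n1,n2,rr)
m=yaw(r.get_obs())[1]
for n in (n1,np.array([.6217,.1270,0])): print((m.T@(n-np.array([.6193,.1320,0]))).round(4))
E
```

```text
[0.6228082  0.12630296 0.049     ] [0.62224127 0.12627458 0.056     ] [0.61896744 0.13141064 0.1016    ]
[-0.0005  0.0067 -0.049 ]
[-0.001   0.0055 -0.    ]
```

Request:
arm_command:
  rows:
    - {"fingers": -1,"x": -0.0007,"y": 0.006,"z": 0,"ax": 0,"ay": 0,"az": 0}
    - {"fingers": -1,"x": 0,"y": 0,"z": 0.01,"ax": 0,"ay": 0,"az": 0}
    - {"fingers": -1,"x": 0,"y": 0,"z": 0.01,"ax": 0,"ay": 0,"az": 0}
    - {"fingers": -1,"x": 0,"y": 0,"z": 0.008,"ax": 0,"ay": 0,"az": 0}
    - {"fingers": -1,"x": 0,"y": 0,"z": 0,"ax": 0,"ay": 0,"az": 0}
    - {"fingers": -1,"x": 0,"y": 0,"z": 0.004,"ax": 0,"ay": 0,"az": 0}
    - {"fingers": -1,"x": 0,"y": 0,"z": 0.004,"ax": 0,"ay": 0,"az": 0}
    - {"fingers": -1,"x": 0,"y": 0,"z": 0.003,"ax": 0,"ay": 0,"az": 0}
    - {"fingers": -1,"x": 0,"y": 0,"z": 0,"ax": 0,"ay": 0,"az": 0}

```text
clock: 9.42
tcp_pos: [0.5456, 0.07, 0.0193]
orientation: [-2.991, -0.96, 0.001]
contact_force: [-1.1, -0.8, -1.9]
grip_width: 0.0128
gripper_force: 97.5
```

```bash
python3 - <<'E'
from h import *
st()
E
```

```text
t 9.42 p [0.5456 0.07   0.0193] yaw 35.6 tilt [-0.05 -0.01] F [-1.1 -0.8 -1.9] M [ 0.16 -0.21  0.04] w 0.0128 q [ 0.07  0.59 -0.4   1.98  0.37  0.65 -1.51]
```

Request:
arm_command:
  rows:
    - {"fingers": -1,"x": 0,"y": 0,"z": 0.003,"ax": 0,"ay": 0,"az": 0}
    - {"fingers": -1,"x": 0,"y": 0,"z": 0.003,"ax": 0,"ay": 0,"az": 0}
    - {"fingers": -1,"x": 0,"y": 0,"z": 0.003,"ax": 0,"ay": 0,"az": 0}
    - {"fingers": -1,"x": 0,"y": 0,"z": 0.001,"ax": 0,"ay": 0,"az": 0}
    - {"fingers": -1,"x": 0,"y": 0,"z": 0,"ax": 0,"ay": 0,"az": 0}

```text
clock: 9.83
tcp_pos: [0.5458, 0.07, 0.0096]
orientation: [-2.991, -0.96, 0.0]
contact_force: [-1.6, -0.5, 1.2]
grip_width: 0.0128
gripper_force: 114.8
```

```bash
python3 - <<'E'
from h import *
st()
E
```

```text
t 9.83 p [0.5458 0.07   0.0096] yaw 35.61 tilt [-0.02  0.01] F [-1.6 -0.5  1.2] M [ 1.18 -1.51  0.09] w 0.0128 q [ 0.07  0.6  -0.39  1.98  0.38  0.63 -1.52]
```

Request:
arm_command:
  rows:
    - {"fingers": -1,"x": 0,"y": 0,"z": -0.001,"ax": 0,"ay": 0,"az": 0}
    - {"fingers": -1,"x": 0,"y": 0,"z": 0,"ax": 0,"ay": 0,"az": 0}
    - {"fingers": -1,"x": 0,"y": 0,"z": 0,"ax": 0,"ay": 0,"az": 0}

```text
clock: 10.08
tcp_pos: [0.5459, 0.0699, 0.011]
orientation: [2.991, 0.96, -0.0]
contact_force: [-6.9, -3.9, 0.5]
grip_width: 0.0124
gripper_force: 114.7
```

```bash
python3 - <<'E'
from h import *
import pickle
st()
f=r.grab_frame('wrist');save('w7',f);pickle.dump(f,open('w7.pkl','wb'))
P=cloud(f)
for v in (20,40,112,120,150,180,205,225): print(v,np.median(P[v-1:v+2,250:261,2]).round(4))
for u in (180,195,320,335): print(u,np.median(P[47:50,u-2:u+3,2]).round(4))
E
python3 ring.py w7.pkl .0525;python3 nut.py w7.pkl
```

```text
t 10.08 p [0.5459 0.0699 0.011 ] yaw 35.6 tilt [-0.   -0.01] F [-6.9 -3.9  0.5] M [ 0.67 -0.69  0.1 ] w 0.0124 q [ 0.07  0.6  -0.39  1.98  0.37  0.63 -1.52]
20 0.056
40 0.0561
112 0.0532
120 0.0535
150 0.0534
180 0.0537
205 0.0534
225 0.0536
180 0.0531
195 0.0495
320 0.0499
335 0.0534
outer fit [0.6225 0.1255] rms 0.00012 230
hole bottom flat px 254 -1 [0.6338 0.1338 0.0525]
handle c [0.595  0.1059] w px 37
handle c [0.5874 0.1004] w px 35
handle c [0.5793 0.0947] w px 35
flange [0.6224 0.1256 0.0206]
stud [252.64759192  46.96737442] [ 219   11   75   71 3862] z 0.056 [0.6217 0.1262 0.0103]
hex z> 0.045 9635 ((620.7693481445312, 124.90892028808594), (32.868507385253906, 39.55423355102539), 36.20009231567383) mod60 36.20009231567383 6.200092315673828
hex z> 0.05 8974 ((620.5643920898438, 125.33294677734375), (31.586477279663086, 37.68075942993164), 35.6141357421875) mod60 35.6141357421875 5.6141357421875
hex z> 0.04 9694 ((621.228271484375, 123.63150024414062), (35.11777114868164, 41.93327331542969), 39.313297271728516) mod60 39.313297271728516 9.313297271728516
blue 0.07 13852 ((622.4424438476562, 123.78736114501953), (58.24032974243164, 129.49789428710938), 16.980030059814453)
blue 0.028 14633 ((624.9671630859375, 127.58992004394531), (65.10830688476562, 101.42249298095703), 17.184371948242188)
```

Request:
arm_command:
  rows:
    - {"fingers": -1,"x": -0.001,"y": 0,"z": 0,"ax": 0,"ay": 0,"az": 0}
    - {"fingers": -1,"x": 0,"y": 0,"z": 0.001,"ax": 0,"ay": 0,"az": 0}
    - {"fingers": -1,"x": 0,"y": 0,"z": 0,"ax": 0,"ay": 0,"az": 0}

```text
clock: 10.38
tcp_pos: [0.5457, 0.0698, 0.01]
orientation: [-2.991, -0.961, -0.002]
contact_force: [4.9, 4.3, -6.2]
grip_width: 0.0126
gripper_force: 114.4
```

```bash
python3 -c "
from h import *
st()"
```

```text
t 10.38 p [0.5457 0.0698 0.01  ] yaw 35.61 tilt [0.07 0.04] F [ 4.9  4.3 -6.2] M [ 0.2  -0.    0.12] w 0.0126 q [ 0.07  0.6  -0.39  1.98  0.38  0.63 -1.52]
```

Request:
arm_command:
  rows:
    - {"fingers": -1,"x": 0,"y": 0,"z": 0.001,"ax": 0,"ay": 0,"az": 0}
    - {"fingers": -1,"x": 0,"y": 0,"z": 0,"ax": 0,"ay": 0,"az": 0}
    - {"fingers": -1,"x": 0,"y": 0,"z": 0,"ax": 0,"ay": 0,"az": 0}

```text
clock: 10.63
tcp_pos: [0.5454, 0.0697, 0.0089]
orientation: [-2.991, -0.961, -0.001]
contact_force: [2.5, 3.3, -3.8]
grip_width: 0.0133
gripper_force: 113.0
```

```bash
python3 -c "
from h import *
st()"
```

```text
t 10.63 p [0.5454 0.0697 0.0089] yaw 35.61 tilt [0.03 0.03] F [ 2.5  3.3 -3.8] M [ 0.99 -0.96  0.15] w 0.0133 q [ 0.07  0.6  -0.39  1.98  0.38  0.63 -1.52]
```

Request:
arm_command:
  rows:
    - {"fingers": -1,"x": 0.0001,"y": -0.005,"z": -0.0005,"ax": 0,"ay": 0,"az": 3}
    - {"fingers": -1,"x": 0.0001,"y": -0.005,"z": 0,"ax": 0,"ay": 0,"az": 3}
    - {"fingers": -1,"x": 0.0001,"y": -0.0049,"z": 0,"ax": 0,"ay": 0,"az": 3}
    - {"fingers": -1,"x": 0.0001,"y": -0.0049,"z": 0,"ax": 0,"ay": 0,"az": 3}
    - {"fingers": -1,"x": 0.0001,"y": -0.0049,"z": 0,"ax": 0,"ay": 0,"az": 3}
    - {"fingers": -1,"x": 0.0002,"y": -0.005,"z": 0,"ax": 0,"ay": 0,"az": 3}
    - {"fingers": -1,"x": 0,"y": 0,"z": 0,"ax": 0,"ay": 0,"az": 0}

```text
clock: 11.22
tcp_pos: [0.5319, 0.0971, 0.0097]
orientation: [-3.104, -0.481, -0.001]
contact_force: [0.4, 0.6, -1.7]
grip_width: 0.0126
gripper_force: 99.6
```

```bash
cat >> h.py <<'E'
def fk():
    o=st();m=yaw(o)[1];print('ring fk',(o['tcp_pos']+m@[.0945,0,-.0285]).round(4),'F tool',(m.T@o['contact_force']).round(1),'M tool',(m.T@o['moment']).round(2))
E
python3 -c "
from h import *
fk()"
```

```text
t 11.22 p [0.5319 0.0971 0.0097] yaw 17.62 tilt [0.05 0.03] F [ 0.4  0.6 -1.7] M [ 0.49 -0.83  0.4 ] w 0.0126 q [-0.05  0.58 -0.31  2.01  0.3   0.6  -1.83]
ring fk [0.6219 0.1257 0.0383] F tool [ 0.6 -0.4  1.7] M tool [ 0.22  0.94 -0.4 ]
```

Request:
arm_command:
  rows:
    - {"fingers": -1,"x": 0.0003,"y": -0.0072,"z": 0,"ax": 0,"ay": 0,"az": 4.4}
    - {"fingers": -1,"x": 0.0003,"y": -0.0072,"z": 0,"ax": 0,"ay": 0,"az": 4.4}
    - {"fingers": -1,"x": 0.0003,"y": -0.0073,"z": 0,"ax": 0,"ay": 0,"az": 4.4}
    - {"fingers": -1,"x": 0.0003,"y": -0.0072,"z": 0,"ax": 0,"ay": 0,"az": 4.4}
    - {"fingers": -1,"x": 0.0003,"y": -0.0073,"z": 0,"ax": 0,"ay": 0,"az": 4.4}
    - {"fingers": -1,"x": 0.0003,"y": -0.0072,"z": 0,"ax": 0,"ay": 0,"az": 4.4}
    - {"fingers": -1,"x": 0.0003,"y": -0.0073,"z": 0,"ax": 0,"ay": 0,"az": 4.4}
    - {"fingers": -1,"x": 0.0002,"y": -0.0072,"z": 0,"ax": 0,"ay": 0,"az": 4.4}
    - {"fingers": -1,"x": 0.0003,"y": -0.0073,"z": 0,"ax": 0,"ay": 0,"az": 4.4}
    - {"fingers": -1,"x": 0,"y": 0,"z": 0,"ax": 0,"ay": 0,"az": 0}

```text
clock: 12.05
tcp_pos: [0.5341, 0.1616, 0.0095]
orientation: [-3.084, 0.597, 0.001]
contact_force: [-1.7, 3.6, -0.1]
grip_width: 0.0128
gripper_force: 100.5
```

```bash
python3 -c "
from h import *
fk()"
```

```text
t 12.05 p [0.5341 0.1616 0.0095] yaw -21.92 tilt [-0.03  0.04] F [-1.7  3.6 -0.1] M [0.78 0.88 0.39] w 0.0128 q [-0.3   0.58 -0.13  1.98  0.13  0.59 -2.48]
ring fk [0.6218 0.1263 0.0379] F tool [-3.  -2.7  0.1] M tool [ 0.39 -1.11 -0.39]
```

Request:
arm_command:
  rows:
    - {"fingers": -1,"x": 0.0002,"y": 0.0066,"z": 0,"ax": 0,"ay": 0,"az": -4}
    - {"fingers": -1,"x": 0.0002,"y": 0.0066,"z": 0,"ax": 0,"ay": 0,"az": -4}
    - {"fingers": -1,"x": 0,"y": 0,"z": 0,"ax": 0,"ay": 0,"az": 0}
    - {"fingers": -1,"x": 0,"y": 0,"z": -0.005,"ax": 0,"ay": 0,"az": 0}
    - {"fingers": -1,"x": 0,"y": 0,"z": -0.007,"ax": 0,"ay": 0,"az": 0}
    - {"fingers": -1,"x": 0,"y": 0,"z": -0.007,"ax": 0,"ay": 0,"az": 0}
    - {"fingers": -1,"x": 0,"y": 0,"z": -0.01,"ax": 0,"ay": 0,"az": 0}
    - {"fingers": -1,"x": 0,"y": 0,"z": 0,"ax": 0,"ay": 0,"az": 0}

```text
clock: 12.72
tcp_pos: [0.5317, 0.1464, 0.0404]
orientation: [-3.118, 0.386, -0.004]
contact_force: [0.1, 0.8, -0.9]
grip_width: 0.0127
gripper_force: 100.4
```

```bash
python3 -c "
from h import *
fk()
import pickle
f=r.grab_frame('wrist');pickle.dump(f,open('w8.pkl','wb'))"; python3 nut.py w8.pkl
```

```text
t 12.72 p [0.5317 0.1464 0.0404] yaw -14.11 tilt [ 0.16 -0.  ] F [ 0.1  0.8 -0.9] M [ 0.02  0.   -0.03] w 0.0127 q [-0.24  0.53 -0.18  1.98  0.15  0.64 -2.34]
ring fk [0.6233 0.1233 0.0692] F tool [-0.1 -0.8  0.9] M tool [ 0.01 -0.01  0.03]
flange [0.6236 0.1246 0.0227]
stud [249.19519787  61.37127612] [ 223   34   59   54 2249] z 0.056 [0.6216 0.1263 0.0102]
hex z> 0.045 6316 ((621.7135009765625, 126.0262451171875), (39.84072494506836, 36.16733169555664), 79.71460723876953) mod60 19.71460723876953 49.71460723876953
hex z> 0.05 5685 ((621.9478149414062, 126.27490234375), (34.51945877075195, 37.053627014160156), 50.57965087890625) mod60 50.57965087890625 20.57965087890625
hex z> 0.04 6316 ((621.7135009765625, 126.0262451171875), (39.84072494506836, 36.16733169555664), 79.71460723876953) mod60 19.71460723876953 49.71460723876953
blue 0.07 10374 ((635.2684326171875, 130.62860107421875), (86.40704345703125, 134.02825927734375), 16.82094383239746)
blue 0.028 10522 ((635.90185546875, 130.577880859375), (87.48320770263672, 101.49956512451172), 16.730016708374023)
```

Request:
arm_command:
  rows:
    - {"fingers": -1,"x": 0.0007,"y": 0.0116,"z": 0,"ax": 0,"ay": 0,"az": -7.05}
    - {"fingers": -1,"x": 0.0007,"y": 0.0116,"z": 0,"ax": 0,"ay": 0,"az": -7.05}
    - {"fingers": -1,"x": 0.0007,"y": 0.0116,"z": 0,"ax": 0,"ay": 0,"az": -7.05}
    - {"fingers": -1,"x": 0.0007,"y": 0.0116,"z": 0,"ax": 0,"ay": 0,"az": -7.05}
    - {"fingers": -1,"x": 0.0007,"y": 0.0116,"z": 0,"ax": 0,"ay": 0,"az": -7.05}
    - {"fingers": -1,"x": 0.0007,"y": 0.0116,"z": 0,"ax": 0,"ay": 0,"az": -7.05}
    - {"fingers": -1,"x": 0.0007,"y": 0.0116,"z": 0,"ax": 0,"ay": 0,"az": -7.05}
    - {"fingers": -1,"x": 0.0007,"y": 0.0116,"z": 0,"ax": 0,"ay": 0,"az": -7.05}
    - {"fingers": -1,"x": 0.0007,"y": 0.0116,"z": 0,"ax": 0,"ay": 0,"az": -7.05}
    - {"fingers": -1,"x": 0,"y": 0,"z": 0,"ax": 0,"ay": 0,"az": 0}

```text
clock: 13.6
tcp_pos: [0.5618, 0.0492, 0.0381]
orientation: [2.852, 1.313, -0.0]
contact_force: [0.4, 0.2, -2.1]
grip_width: 0.0127
gripper_force: 100.5
```

Request:
arm_command:
  rows:
    - {"fingers": -1,"x": 0,"y": 0,"z": 0,"ax": 0,"ay": 0,"az": 0}
    - {"fingers": -1,"x": 0,"y": 0,"z": 0,"ax": 0,"ay": 0,"az": 0}

```text
clock: 13.77
tcp_pos: [0.5597, 0.0528, 0.0381]
orientation: [-2.855, -1.309, 0.001]
contact_force: [0.5, 0.2, -2.1]
grip_width: 0.0128
gripper_force: 100.5
```

```bash
python3 -c "
from h import *
fk()
import pickle
o=r.get_obs();m=yaw(o)[1];c=o['tcp_pos']+m@[.0945,0,-.0285]
print('to nut',(m.T@(np.array([.6218,.1262,c[2]])-c)).round(4))
f=r.grab_frame('wrist');pickle.dump(f,open('w9.pkl','wb'))"; python3 nut.py w9.pkl|head -5;python3 ring.py w9.pkl .081
```

```text
t 13.77 p [0.5597 0.0528 0.0381] yaw 49.25 tilt [-0.05  0.01] F [ 0.5  0.2 -2.1] M [0.05 0.06 0.  ] w 0.0128 q [ 0.15  0.58 -0.45  1.94  0.38  0.71 -1.24]
ring fk [0.6214 0.1244 0.0666] F tool [0.5 0.2 2.1] M tool [ 0.08 -0.   -0.  ]
to nut [ 0.0016 -0.0008 -0.    ]
flange [0.6219 0.1265 0.0242]
stud [253.72683566  49.91958042] [ 228   22   52   57 2288] z 0.056 [0.6217 0.1265 0.0101]
stud [253.96666667  85.95833333] [249  80  11  13 120] z 0.0524 [0.6131 0.1164 0.0023]
hex z> 0.045 6870 ((621.564453125, 126.42329406738281), (36.373619079589844, 40.885154724121094), 51.41070556640625) mod60 51.41070556640625 21.41070556640625
hex z> 0.05 6085 ((621.5325927734375, 126.33792114257812), (39.26959991455078, 34.609859466552734), 19.601375579833984) mod60 19.601375579833984 49.601375579833984
outer fit [0.6213 0.1254] rms 0.00042 230
hole bottom flat px 255 108 [0.6089 0.1109 0.081 ]
handle c [0.5993 0.0998] w px 36
handle c [0.5931 0.0929] w px 35
handle c [0.5867 0.0854] w px 35
```

Request:
arm_command:
  rows:
    - {"fingers": -1,"x": 0.0012,"y": 0.0006,"z": 0,"ax": 0,"ay": 0,"az": -1}
    - {"fingers": -1,"x": 0,"y": 0,"z": 0.007,"ax": 0,"ay": 0,"az": 0}
    - {"fingers": -1,"x": 0,"y": 0,"z": 0.005,"ax": 0,"ay": 0,"az": 0}
    - {"fingers": -1,"x": 0,"y": 0,"z": 0.003,"ax": 0,"ay": 0,"az": 0}
    - {"fingers": -1,"x": 0,"y": 0,"z": 0.003,"ax": 0,"ay": 0,"az": 0}
    - {"fingers": -1,"x": 0,"y": 0,"z": 0.003,"ax": 0,"ay": 0,"az": 0}
    - {"fingers": -1,"x": 0,"y": 0,"z": 0,"ax": 0,"ay": 0,"az": 0}

```text
clock: 14.4
tcp_pos: [0.5612, 0.0529, 0.0166]
orientation: [-2.842, -1.339, 0.002]
contact_force: [0.1, -0.2, -2.7]
grip_width: 0.0127
gripper_force: 100.4
```

```bash
python3 -c "
from h import *
fk()"
```

```text
t 14.4 p [0.5612 0.0529 0.0166] yaw 50.44 tilt [-0.06 -0.01] F [ 0.1 -0.2 -2.7] M [-0.01  0.02  0.03] w 0.0127 q [ 0.13  0.61 -0.44  1.94  0.4   0.67 -1.25]
ring fk [0.6214 0.1258 0.045 ] F tool [-0.   0.2  2.7] M tool [ 0.01 -0.02 -0.03]
```

Request:
arm_command:
  rows:
    - {"fingers": -1,"x": 0,"y": 0,"z": 0.003,"ax": 0,"ay": 0,"az": 0}
    - {"fingers": -1,"x": 0,"y": 0,"z": 0.003,"ax": 0,"ay": 0,"az": 0}
    - {"fingers": -1,"x": 0,"y": 0,"z": 0.001,"ax": 0,"ay": 0,"az": 0}
    - {"fingers": -1,"x": 0,"y": 0,"z": 0,"ax": 0,"ay": 0,"az": 0}

```text
clock: 14.73
tcp_pos: [0.5614, 0.053, 0.0101]
orientation: [-2.842, -1.339, 0.001]
contact_force: [0.3, -0.3, -1.7]
grip_width: 0.0126
gripper_force: 100.4
```

```bash
python3 -c "
from h import *
fk()"
```

```text
t 14.73 p [0.5614 0.053  0.0101] yaw 50.45 tilt [-0.03 -0.  ] F [ 0.3 -0.3 -1.7] M [-0.06 -0.03 -0.01] w 0.0126 q [ 0.13  0.62 -0.43  1.95  0.41  0.66 -1.25]
ring fk [0.6216 0.1258 0.0386] F tool [-0.   0.5  1.7] M tool [-0.06 -0.03  0.01]
```

Request:
arm_command:
  rows:
    - {"fingers": -1,"x": 0.0002,"y": -0.0066,"z": 0,"ax": 0,"ay": 0,"az": 4}
    - {"fingers": -1,"x": 0.0002,"y": -0.0066,"z": 0,"ax": 0,"ay": 0,"az": 4}
    - {"fingers": -1,"x": 0.0003,"y": -0.0066,"z": 0,"ax": 0,"ay": 0,"az": 4}
    - {"fingers": -1,"x": 0.0002,"y": -0.0066,"z": 0,"ax": 0,"ay": 0,"az": 4}
    - {"fingers": -1,"x": 0.0002,"y": -0.0066,"z": 0,"ax": 0,"ay": 0,"az": 4}
    - {"fingers": -1,"x": 0.0003,"y": -0.0066,"z": 0,"ax": 0,"ay": 0,"az": 4}
    - {"fingers": -1,"x": 0.0002,"y": -0.0066,"z": 0,"ax": 0,"ay": 0,"az": 4}
    - {"fingers": -1,"x": 0.0002,"y": -0.0066,"z": 0,"ax": 0,"ay": 0,"az": 4}
    - {"fingers": -1,"x": 0.0003,"y": -0.0066,"z": 0,"ax": 0,"ay": 0,"az": 4}
    - {"fingers": -1,"x": 0,"y": 0,"z": 0,"ax": 0,"ay": 0,"az": 0}

```text
clock: 15.57
tcp_pos: [0.5303, 0.1032, 0.0106]
orientation: [3.117, 0.393, 0.001]
contact_force: [0.9, -1.8, -2.5]
grip_width: 0.0124
gripper_force: 100.3
```

```bash
cat >> h.py <<'E'
def tq():
    fk();o=r.get_obs();F=o['contact_force'];d=o['tcp_pos']-np.array([.6217,.1262,0])
    print('torque about nut',(d[0]*F[1]-d[1]*F[0]+o['moment'][2]).round(3))
E
python3 - <<'E'
from h import *
tq()
t=r.grab_frame('top');p=proj(t,[[.6217,.1262,.05]])[0];print(p)
u,v=p.astype(int);a=t['frame'][v-35:v+25,u-40:u+40];s=r.grab_frame('scene');p=proj(s,[[.6217,.1262,.05]])[0];u,v=p.astype(int);b=s['frame'][v-35:v+25,u-40:u+40]
w=r.grab_frame('wrist')['frame']
cv2.imwrite('pics/c10.png',np.vstack([np.hstack([cv2.resize(x,(400,300),interpolation=3) for x in(a,b)]),np.hstack([cv2.resize(w,(400,300)),np.zeros((300,400,3),np.uint8)])])[:,:,::-1])
E
```

```text
t 15.57 p [0.5303 0.1032 0.0106] yaw 14.38 tilt [ 0.02 -0.01] F [ 0.9 -1.8 -2.5] M [-0.4  -0.13 -0.01] w 0.0124 q [-0.09  0.57 -0.28  2.01  0.27  0.59 -1.87]
ring fk [0.6218 0.1267 0.0391] F tool [0.4 2.  2.5] M tool [-0.42  0.02  0.01]
torque about nut 0.173
[238.53344796 137.68878715]
```

View pics/c10.png

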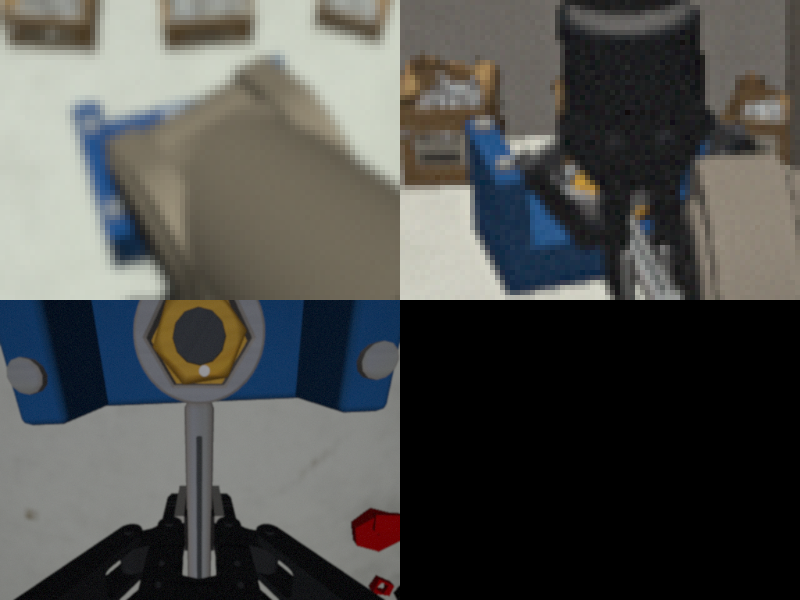

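Request:
arm_command:
  rows:
    - {"fingers": -1,"x": 0.0001,"y": -0.0033,"z": 0,"ax": 0,"ay": 0,"az": 2}
    - {"fingers": -1,"x": 0,"y": -0.0033,"z": 0,"ax": 0,"ay": 0,"az": 2}
    - {"fingers": -1,"x": 0.0001,"y": -0.0033,"z": 0,"ax": 0,"ay": 0,"az": 2}
    - {"fingers": -1,"x": 0,"y": -0.0033,"z": 0,"ax": 0,"ay": 0,"az": 2}
    - {"fingers": -1,"x": 0,"y": 0,"z": 0,"ax": 0,"ay": 0,"az": 0}

```text
clock: 16.13
tcp_pos: [0.528, 0.1156, 0.0105]
orientation: [-3.136, -0.178, -0.0]
contact_force: [-0.1, -1.0, -2.2]
grip_width: 0.0121
gripper_force: 100.4
```

```bash
cat > dot.py <<'E'
from h import *
tq()
f=r.grab_frame('wrist');g=cv2.cvtColor(f['frame'],cv2.COLOR_RGB2HSV)
m=cv2.inRange(g,(0,0,175),(179,70,255));m[140:]=0;m[:,:190]=0;m[:,330:]=0
for c,s,l in blobs(m,15):
    p=cast(f,c,.052)[0][:2]-[.6217,.1264];print('dot',c.round(1),s[4],'r',np.hypot(*p).round(4),'ang',np.degrees(np.arctan2(p[1],p[0])).round(2))
E
python3 dot.py
python3 - <<'E'
from h import *
import pickle
for n in('w5','w6','w7','w8','w9'):
    f=pickle.load(open(n+'.pkl','rb'));g=cv2.cvtColor(f['frame'],cv2.COLOR_RGB2HSV)
    m=cv2.inRange(g,(0,0,150),(179,70,255))
    for c,s,l in blobs(m,15):
        p=cast(f,c,.052)[0][:2]-[.6217,.1264]
        if np.hypot(*p)<.02: print(n,'dot',c.round(1),s[4],'r',np.hypot(*p).round(4),'ang',np.degrees(np.arctan2(p[1],p[0])).round(2))
E
```

```text
t 16.13 p [0.528  0.1156 0.0105] yaw 6.49 tilt [0.01 0.01] F [-0.1 -1.  -2.2] M [-0.11  0.04  0.19] w 0.0121 q [-0.14  0.57 -0.24  2.01  0.24  0.59 -2.  ]
ring fk [0.6219 0.1262 0.039 ] F tool [-0.2  0.9  2.2] M tool [-0.1  -0.05 -0.19]
torque about nut 0.276
w7 dot [286.   69.1] 97 r 0.0133 ang -82.76
```

```bash
sed -i 's/(0,0,175)/(0,0,150)/; s/m\[140:\]=0;m\[:,:190\]=0;m\[:,330:\]=0//' dot.py; sed -i 's/    p=cast(f,c,.052)\[0\]\[:2\]-\[.6217,.1264\];print/    p=cast(f,c,.052)[0][:2]-[.6217,.1264]\n    if np.hypot(*p)<.02: print/' dot.py; python3 dot.py
python3 - <<'E'
from h import *
import pickle
for n in('w5','w6','w7','w8','w9'):
    f=pickle.load(open(n+'.pkl','rb'));g=cv2.cvtColor(f['frame'],cv2.COLOR_RGB2HSV)
    m=cv2.inRange(g,(0,0,110),(179,50,255))
    for c,s,l in blobs(m,10):
        p=cast(f,c,.052)[0][:2]-[.6217,.1264]
        if np.hypot(*p)<.02: print(n,'dot',c.round(1),s[4],'r',np.hypot(*p).round(4),'ang',np.degrees(np.arctan2(p[1],p[0])).round(2))
E
```

```text
t 16.18 p [0.528  0.1152 0.0104] yaw 6.57 tilt [0.01 0.  ] F [ 0.5 -0.8 -2.5] M [0.14 0.01 0.29] w 0.013 q [-0.14  0.57 -0.24  2.01  0.24  0.59 -2.  ]
ring fk [0.6219 0.1261 0.039 ] F tool [0.4 0.9 2.5] M tool [ 0.14  0.   -0.29]
torque about nut 0.375
dot [260.7  89.8] 88 r 0.0131 ang -163.55
w5 dot [418.3  69.5] 38 r 0.0135 ang -83.06
w6 dot [292.4  75.8] 79 r 0.0134 ang -81.95
w7 dot [286.1  69.2] 168 r 0.0133 ang -82.88
w8 dot [276.   76.7] 103 r 0.0133 ang -130.27
w9 dot [253.9  85.6] 104 r 0.0131 ang -130.8
```

Request:
arm_command:
  rows:
    - {"fingers": -1,"x": 0,"y": -0.0033,"z": 0,"ax": 0,"ay": 0,"az": 2}
    - {"fingers": -1,"x": 0.0001,"y": -0.0033,"z": 0,"ax": 0,"ay": 0,"az": 2}
    - {"fingers": -1,"x": 0,"y": -0.0033,"z": 0,"ax": 0,"ay": 0,"az": 2}
    - {"fingers": -1,"x": 0.0001,"y": -0.0033,"z": 0,"ax": 0,"ay": 0,"az": 2}
    - {"fingers": -1,"x": 0,"y": 0,"z": 0,"ax": 0,"ay": 0,"az": 0}
    - {"fingers": -1,"x": 0,"y": 0,"z": 0,"ax": 0,"ay": 0,"az": 0}

```text
clock: 16.73
tcp_pos: [0.5274, 0.1284, 0.0104]
orientation: [-3.141, 0.039, -0.0]
contact_force: [0.7, 0.7, -1.9]
grip_width: 0.0127
gripper_force: 100.5
```

```bash
python3 dot.py
```

```text
t 16.73 p [0.5274 0.1284 0.0104] yaw -1.42 tilt [0.01 0.  ] F [ 0.7  0.7 -1.9] M [0.24 0.07 0.29] w 0.0127 q [-0.19  0.57 -0.21  2.01  0.2   0.58 -2.13]
ring fk [0.6218 0.1261 0.0389] F tool [ 0.7 -0.7  1.9] M tool [ 0.23 -0.08 -0.29]
torque about nut 0.228
dot [260.3  90. ] 97 r 0.0132 ang -171.68
```

Request:
arm_command:
  rows:
    - {"fingers": -1,"x": 0,"y": -0.0033,"z": 0,"ax": 0,"ay": 0,"az": 2}
    - {"fingers": -1,"x": 0,"y": -0.0017,"z": 0,"ax": 0,"ay": 0,"az": 1}
    - {"fingers": -1,"x": 0,"y": 0,"z": 0,"ax": 0,"ay": 0,"az": 0}
    - {"fingers": -1,"x": 0,"y": 0,"z": 0,"ax": 0,"ay": 0,"az": 0}

```text
clock: 17.12
tcp_pos: [0.5276, 0.1333, 0.0104]
orientation: [3.139, -0.123, 0.0]
contact_force: [0.9, 0.9, -2.2]
grip_width: 0.0126
gripper_force: 100.5
```

```bash
python3 dot.py
```

```text
t 17.12 p [0.5276 0.1333 0.0104] yaw -4.48 tilt [ 0.01 -0.  ] F [ 0.9  0.9 -2.2] M [ 0.16 -0.03  0.37] w 0.0126 q [-0.21  0.57 -0.19  2.01  0.19  0.58 -2.18]
ring fk [0.6218 0.126  0.0389] F tool [ 0.8 -1.   2.2] M tool [ 0.16  0.02 -0.37]
torque about nut 0.279
dot [260.1  90. ] 96 r 0.0132 ang -174.5
```

Request:
arm_command:
  rows:
    - {"fingers": -1,"x": 0,"y": -0.0017,"z": 0,"ax": 0,"ay": 0,"az": 1}
    - {"fingers": -1,"x": 0,"y": -0.0016,"z": 0,"ax": 0,"ay": 0,"az": 1}
    - {"fingers": -1,"x": 0,"y": 0,"z": 0,"ax": 0,"ay": 0,"az": 0}
    - {"fingers": -1,"x": 0,"y": 0,"z": 0,"ax": 0,"ay": 0,"az": 0}

```text
clock: 17.5
tcp_pos: [0.5279, 0.1365, 0.0104]
orientation: [3.136, -0.179, 0.0]
contact_force: [0.5, -1.4, -2.0]
grip_width: 0.0124
gripper_force: 100.5
```

```bash
python3 dot.py
```

```text
t 17.5 p [0.5279 0.1365 0.0104] yaw -6.55 tilt [ 0.01 -0.03] F [ 0.5 -1.4 -2. ] M [-0.11 -0.12  0.45] w 0.0124 q [-0.22  0.57 -0.18  2.    0.18  0.58 -2.21]
ring fk [0.6218 0.1257 0.0389] F tool [0.7 1.3 2. ] M tool [-0.1   0.13 -0.45]
torque about nut 0.579
dot [260.   89.7] 102 r 0.0131 ang -175.71
```

Request:
arm_command:
  rows:
    - {"fingers": -1,"x": 0,"y": -0.0016,"z": 0,"ax": 0,"ay": 0,"az": 1}
    - {"fingers": -1,"x": 0,"y": 0,"z": 0,"ax": 0,"ay": 0,"az": 0}
    - {"fingers": -1,"x": 0,"y": 0,"z": 0,"ax": 0,"ay": 0,"az": 0}

```text
clock: 17.8
tcp_pos: [0.5281, 0.1381, 0.0104]
orientation: [3.134, -0.207, 0.0]
contact_force: [1.2, -1.5, -2.0]
grip_width: 0.0126
gripper_force: 100.5
```

```bash
python3 dot.py
```

```text
t 17.8 p [0.5281 0.1381 0.0104] yaw -7.56 tilt [ 0.   -0.02] F [ 1.2 -1.5 -2. ] M [-0.26 -0.17  0.54] w 0.0126 q [-0.23  0.57 -0.18  2.    0.17  0.58 -2.23]
ring fk [0.6217 0.1256 0.0389] F tool [1.3 1.3 2. ] M tool [-0.24  0.2  -0.54]
torque about nut 0.661
dot [259.9  89.7] 102 r 0.0132 ang -176.42
```

Request:
arm_command:
  rows:
    - {"fingers": -1,"x": 0,"y": -0.0016,"z": 0,"ax": 0,"ay": 0,"az": 1}
    - {"fingers": -1,"x": 0,"y": -0.0009,"z": 0,"ax": 0,"ay": 0,"az": 0.5}
    - {"fingers": -1,"x": 0,"y": 0,"z": 0,"ax": 0,"ay": 0,"az": 0}
    - {"fingers": -1,"x": 0,"y": 0,"z": 0,"ax": 0,"ay": 0,"az": 0}

```text
clock: 18.18
tcp_pos: [0.5283, 0.1405, 0.0104]
orientation: [3.131, -0.248, 0.0]
contact_force: [1.3, -3.8, -2.8]
grip_width: 0.0123
gripper_force: 100.6
```

```bash
python3 dot.py
```

```text
t 18.18 p [0.5283 0.1405 0.0104] yaw -9.07 tilt [-0.   -0.03] F [ 1.3 -3.8 -2.8] M [-0.62 -0.23  0.59] w 0.0123 q [-0.24  0.57 -0.17  2.    0.17  0.58 -2.25]
ring fk [0.6217 0.1256 0.0389] F tool [1.8 3.5 2.8] M tool [-0.58  0.33 -0.59]
torque about nut 0.929
dot [260.1  89.5] 102 r 0.0131 ang -177.13
```

Request:
arm_command:
  rows:
    - {"fingers": -1,"x": 0,"y": -0.0016,"z": 0,"ax": 0,"ay": 0,"az": 1}
    - {"fingers": -1,"x": 0,"y": 0,"z": 0,"ax": 0,"ay": 0,"az": 0}
    - {"fingers": -1,"x": 0,"y": 0,"z": 0,"ax": 0,"ay": 0,"az": 0}

```text
clock: 18.48
tcp_pos: [0.5286, 0.1421, 0.0104]
orientation: [3.129, -0.276, -0.0]
contact_force: [1.8, -4.7, -2.7]
grip_width: 0.0125
gripper_force: 100.6
```

```bash
python3 dot.py
```

```text
t 18.48 p [0.5286 0.1421 0.0104] yaw -10.07 tilt [-0.   -0.03] F [ 1.8 -4.7 -2.7] M [-0.82 -0.31  0.61] w 0.0125 q [-0.25  0.57 -0.17  2.    0.16  0.58 -2.27]
ring fk [0.6216 0.1256 0.0389] F tool [2.6 4.4 2.7] M tool [-0.75  0.45 -0.61]
torque about nut 1.02
dot [260.1  89.5] 108 r 0.0131 ang -177.91
```

Request:
arm_command:
  rows:
    - {"fingers": -1,"x": 0,"y": -0.0016,"z": 0,"ax": 0,"ay": 0,"az": 1}
    - {"fingers": -1,"x": 0,"y": -0.0005,"z": 0,"ax": 0,"ay": 0,"az": 0.3}
    - {"fingers": -1,"x": 0,"y": 0,"z": 0,"ax": 0,"ay": 0,"az": 0}
    - {"fingers": -1,"x": 0,"y": 0,"z": 0,"ax": 0,"ay": 0,"az": 0}
    - {"fingers": -1,"x": 0,"y": 0,"z": 0,"ax": 0,"ay": 0,"az": 0}
    - {"fingers": -1,"x": 0,"y": 0,"z": 0,"ax": 0,"ay": 0,"az": 0}

```text
clock: 19.03
tcp_pos: [0.5289, 0.1441, 0.0104]
orientation: [3.126, -0.312, -0.0]
contact_force: [0.9, -5.0, -1.9]
grip_width: 0.0129
gripper_force: 100.7
```

```bash
python3 dot.py
```

```text
t 19.03 p [0.5289 0.1441 0.0104] yaw -11.39 tilt [-0.   -0.03] F [ 0.9 -5.  -1.9] M [-1.04 -0.3   0.75] w 0.0129 q [-0.25  0.57 -0.16  2.    0.16  0.58 -2.29]
ring fk [0.6216 0.1255 0.0389] F tool [1.8 4.7 1.9] M tool [-0.96  0.5  -0.75]
torque about nut 1.199
dot [260.1  89.4] 106 r 0.0132 ang -178.57
```

Request:
arm_command:
  rows:
    - {"fingers": -1,"x": 0,"y": -0.0008,"z": 0,"ax": 0,"ay": 0,"az": 0.5}
    - {"fingers": -1,"x": 0,"y": 0,"z": 0,"ax": 0,"ay": 0,"az": 0}
    - {"fingers": -1,"x": 0,"y": 0,"z": 0,"ax": 0,"ay": 0,"az": 0}
    - {"fingers": -1,"x": 0,"y": 0,"z": 0,"ax": 0,"ay": 0,"az": 0}

```text
clock: 19.42
tcp_pos: [0.5291, 0.1448, 0.0103]
orientation: [3.124, -0.325, -0.0]
contact_force: [1.6, -5.3, -2.3]
grip_width: 0.0129
gripper_force: 100.7
```

```bash
python3 dot.py
```

```text
t 19.42 p [0.5291 0.1448 0.0103] yaw -11.89 tilt [-0.01 -0.04] F [ 1.6 -5.3 -2.3] M [-1.06 -0.37  0.82] w 0.0129 q [-0.26  0.57 -0.16  2.    0.16  0.58 -2.3 ]
ring fk [0.6216 0.1253 0.0388] F tool [2.7 4.9 2.3] M tool [-0.96  0.58 -0.82]
torque about nut 1.284
dot [260.   89.4] 107 r 0.0132 ang -178.82
```

Request:
arm_command:
  rows:
    - {"fingers": -1,"x": 0.0001,"y": 0.0049,"z": 0,"ax": 0,"ay": 0,"az": -3}
    - {"fingers": -1,"x": 0.0001,"y": 0.005,"z": 0,"ax": 0,"ay": 0,"az": -3}
    - {"fingers": -1,"x": 0.0001,"y": 0.0049,"z": 0,"ax": 0,"ay": 0,"az": -3}
    - {"fingers": -1,"x": 0.0002,"y": 0.005,"z": 0,"ax": 0,"ay": 0,"az": -3}
    - {"fingers": -1,"x": 0.0001,"y": 0.0049,"z": 0,"ax": 0,"ay": 0,"az": -3}
    - {"fingers": -1,"x": 0.0001,"y": 0.005,"z": 0,"ax": 0,"ay": 0,"az": -3}
    - {"fingers": -1,"x": 0,"y": 0,"z": 0,"ax": 0,"ay": 0,"az": 0}
    - {"fingers": -1,"x": 0,"y": 0,"z": 0,"ax": 0,"ay": 0,"az": 0}

```text
clock: 20.13
tcp_pos: [0.5273, 0.1167, 0.0104]
orientation: [-3.136, -0.164, 0.0]
contact_force: [5.5, 2.7, -2.2]
grip_width: 0.0124
gripper_force: 116.2
```

```bash
python3 dot.py
```

```text
t 20.13 p [0.5273 0.1167 0.0104] yaw 5.97 tilt [-0.02  0.08] F [ 5.5  2.7 -2.2] M [0.06 2.63 0.1 ] w 0.0124 q [-0.14  0.57 -0.24  2.01  0.23  0.59 -2.01]
ring fk [0.6213 0.1265 0.0389] F tool [ 5.8 -2.1  2.2] M tool [ 0.33 -2.61 -0.1 ]
torque about nut -0.099
dot [255.8  89.2] 79 r 0.0132 ang -173.42
```

Free of load, the dot went back to -173.4°. It stood at -178.8° under load, so the needle was at about 0.094 rad, inside the green band. Now I lift the ring off and return the spanner.

Request:
arm_command:
  rows:
    - {"fingers": -1,"x": 0.0006,"y": 0,"z": 0,"ax": 0,"ay": 0,"az": -1}
    - {"fingers": -1,"x": 0,"y": 0,"z": -0.004,"ax": 0,"ay": 0,"az": 0}
    - {"fingers": -1,"x": 0,"y": 0,"z": -0.006,"ax": 0,"ay": 0,"az": 0}
    - {"fingers": -1,"x": 0,"y": 0,"z": -0.008,"ax": 0,"ay": 0,"az": 0}
    - {"fingers": -1,"x": 0,"y": 0,"z": -0.02,"ax": 0,"ay": 0,"az": 0}
    - {"fingers": -1,"x": 0,"y": 0,"z": -0.02,"ax": 0,"ay": 0,"az": 0}
    - {"fingers": -1,"x": 0,"y": 0,"z": -0.02,"ax": 0,"ay": 0,"az": 0}
    - {"fingers": -1,"x": 0,"y": 0,"z": 0,"ax": 0,"ay": 0,"az": 0}

```text
clock: 20.85
tcp_pos: [0.5308, 0.117, 0.0929]
orientation: [-3.134, -0.196, -0.011]
contact_force: [0.9, -0.2, -1.6]
grip_width: 0.0126
gripper_force: 100.7
```

```bash
python3 dot.py; python3 - <<'E'
from h import *
plan([.4802,.3763,.0885])
E
```

```text
t 20.85 p [0.5308 0.117  0.0929] yaw 7.14 tilt [0.39 0.12] F [ 0.9 -0.2 -1.6] M [ 0.05 -0.08 -0.01] w 0.0126 q [-0.1   0.44 -0.29  1.97  0.18  0.75 -1.94]
ring fk [0.6243 0.1287 0.122 ] F tool [0.9 0.3 1.6] M tool [0.04 0.09 0.02]
torque about nut 0.01
tool shift [-0.0171 -0.2639  0.0027]
```

Request:
arm_command:
  rows:
    - {"fingers": -1,"x": -0.0017,"y": -0.0264,"z": 0,"ax": 0,"ay": 0,"az": 0}
    - {"fingers": -1,"x": -0.0017,"y": -0.0264,"z": 0,"ax": 0,"ay": 0,"az": 0}
    - {"fingers": -1,"x": -0.0017,"y": -0.0264,"z": 0,"ax": 0,"ay": 0,"az": 0}
    - {"fingers": -1,"x": -0.0017,"y": -0.0264,"z": 0,"ax": 0,"ay": 0,"az": 0}
    - {"fingers": -1,"x": -0.0017,"y": -0.0264,"z": 0,"ax": 0,"ay": 0,"az": 0}
    - {"fingers": -1,"x": -0.0017,"y": -0.0264,"z": 0,"ax": 0,"ay": 0,"az": 0}
    - {"fingers": -1,"x": -0.0017,"y": -0.0264,"z": 0,"ax": 0,"ay": 0,"az": 0}
    - {"fingers": -1,"x": -0.0017,"y": -0.0264,"z": 0,"ax": 0,"ay": 0,"az": 0}
    - {"fingers": -1,"x": -0.0017,"y": -0.0264,"z": 0,"ax": 0,"ay": 0,"az": 0}
    - {"fingers": -1,"x": -0.0017,"y": -0.0264,"z": 0,"ax": 0,"ay": 0,"az": 0}

```text
clock: 21.73
tcp_pos: [0.4773, 0.3765, 0.0874]
orientation: [3.134, 0.196, -0.002]
contact_force: [1.0, -1.0, -1.5]
grip_width: 0.0126
gripper_force: 100.7
```

Request:
arm_command:
  rows:
    - {"fingers": -1,"x": 0,"y": 0,"z": 0,"ax": 0,"ay": 0,"az": 0}
    - {"fingers": -1,"x": 0,"y": 0,"z": 0,"ax": 0,"ay": 0,"az": 0}
    - {"fingers": -1,"x": 0,"y": 0,"z": 0,"ax": 0,"ay": 0,"az": 0}
    - {"fingers": -1,"x": 0,"y": 0,"z": 0,"ax": 0,"ay": 0,"az": 0}

```text
clock: 22.07
tcp_pos: [0.4787, 0.3738, 0.0877]
orientation: [3.134, 0.193, -0.001]
contact_force: [1.2, -0.3, -2.1]
grip_width: 0.0129
gripper_force: 100.7
```

```bash
python3 - <<'E'
from h import *
fk();plan([.4800,.3763,.0080])
t=r.grab_frame('wrist');P=cloud(t)
for c,s,l in blobs(masks(t)['orange'],60): print(c.round(),s[4],np.median(P[l],0).round(4))
E
```

```text
t 22.07 p [0.4787 0.3738 0.0877] yaw 7.05 tilt [-0.03 -0.1 ] F [ 1.2 -0.3 -2.1] M [-0.03 -0.   -0.1 ] w 0.0129 q [-0.53  0.54 -0.31  1.82  0.22  0.82 -2.4 ]
ring fk [0.5725 0.3855 0.1162] F tool [1.1 0.4 2.1] M tool [-0.03  0.    0.1 ]
tool shift [ 0.0016 -0.0024  0.0797]
[232. 140.] 181 [0.5248 0.3949 0.036 ]
[216. 144.] 314 [0.5233 0.4036 0.0478]
[283. 143.] 316 [0.5291 0.3625 0.048 ]
```

Request:
arm_command:
  rows:
    - {"fingers": -1,"x": 0.0016,"y": -0.0025,"z": 0,"ax": 0,"ay": 0,"az": 0}
    - {"fingers": -1,"x": 0,"y": 0,"z": 0.018,"ax": 0,"ay": 0,"az": 0}
    - {"fingers": -1,"x": 0,"y": 0,"z": 0.018,"ax": 0,"ay": 0,"az": 0}
    - {"fingers": -1,"x": 0,"y": 0,"z": 0.018,"ax": 0,"ay": 0,"az": 0}
    - {"fingers": -1,"x": 0,"y": 0,"z": 0.011,"ax": 0,"ay": 0,"az": 0}
    - {"fingers": -1,"x": 0,"y": 0,"z": 0.007,"ax": 0,"ay": 0,"az": 0}
    - {"fingers": -1,"x": 0,"y": 0,"z": 0.004,"ax": 0,"ay": 0,"az": 0}
    - {"fingers": -1,"x": 0,"y": 0,"z": 0.002,"ax": 0,"ay": 0,"az": 0}
    - {"fingers": -1,"x": 0,"y": 0,"z": 0.001,"ax": 0,"ay": 0,"az": 0}
    - {"fingers": -1,"x": 0,"y": 0,"z": 0,"ax": 0,"ay": 0,"az": 0}

```text
clock: 22.95
tcp_pos: [0.4801, 0.3787, 0.01]
orientation: [-3.135, -0.196, -0.001]
contact_force: [-0.1, -0.5, -2.3]
grip_width: 0.0127
gripper_force: 100.7
```

```bash
python3 -c "
from h import *
fk()"
```

```text
t 22.95 p [0.4801 0.3787 0.01  ] yaw 7.15 tilt [0.05 0.04] F [-0.1 -0.5 -2.3] M [-0.02  0.01 -0.02] w 0.0127 q [-0.56  0.65 -0.28  1.84  0.27  0.68 -2.44]
ring fk [0.5738 0.3904 0.0385] F tool [-0.2  0.4  2.3] M tool [-0.02 -0.01  0.02]
```

Request:
arm_command:
  rows:
    - {"fingers": -1,"x": 0,"y": 0.002,"z": 0.001,"ax": 0,"ay": 0,"az": 0}
    - {"fingers": -1,"x": 0,"y": 0,"z": 0.001,"ax": 0,"ay": 0,"az": 0}
    - {"fingers": -1,"x": 0,"y": 0,"z": 0.0004,"ax": 0,"ay": 0,"az": 0}
    - {"fingers": -1,"x": 0,"y": 0,"z": 0,"ax": 0,"ay": 0,"az": 0}

```text
clock: 23.28
tcp_pos: [0.4803, 0.3761, 0.0075]
orientation: [3.135, 0.195, 0.001]
contact_force: [0.2, -2.0, 2.8]
grip_width: 0.0127
gripper_force: 101.4
```

```bash
python3 -c "
from h import *
fk()"
```

```text
t 23.28 p [0.4803 0.3761 0.0075] yaw 7.13 tilt [ 0.03 -0.01] F [ 0.2 -2.   2.8] M [-0.34  0.09 -0.08] w 0.0127 q [-0.56  0.66 -0.27  1.84  0.27  0.68 -2.44]
ring fk [0.5741 0.3878 0.0361] F tool [-0.1  2.  -2.8] M tool [-0.32 -0.13  0.08]
```

Request:
arm_command:
  rows:
    - {"fingers": 1,"x": 0,"y": 0,"z": 0,"ax": 0,"ay": 0,"az": 0}
    - {"fingers": 1,"x": 0,"y": 0,"z": 0,"ax": 0,"ay": 0,"az": 0}
    - {"fingers": 1,"x": 0,"y": 0,"z": 0,"ax": 0,"ay": 0,"az": 0}
    - {"fingers": 1,"x": 0,"y": 0,"z": 0,"ax": 0,"ay": 0,"az": 0}
    - {"fingers": 1,"x": 0,"y": 0,"z": 0,"ax": 0,"ay": 0,"az": 0}
    - {"fingers": 1,"x": 0,"y": 0,"z": 0,"ax": 0,"ay": 0,"az": 0}
    - {"fingers": 1,"x": 0,"y": 0,"z": 0,"ax": 0,"ay": 0,"az": 0}

```text
clock: 23.87
tcp_pos: [0.4799, 0.3764, 0.007]
orientation: [3.135, 0.196, -0.0]
contact_force: [0.9, 0.1, -0.6]
grip_width: 0.0855
gripper_force: 0.0
```

Request:
arm_command:
  rows:
    - {"fingers": 1,"x": 0,"y": 0,"z": -0.015,"ax": 0,"ay": 0,"az": 0}
    - {"fingers": 1,"x": 0,"y": 0,"z": -0.03,"ax": 0,"ay": 0,"az": 0}
    - {"fingers": 1,"x": 0,"y": 0,"z": -0.035,"ax": 0,"ay": 0,"az": 0}
    - {"fingers": 1,"x": 0,"y": 0,"z": -0.035,"ax": 0,"ay": 0,"az": 0}
    - {"fingers": 1,"x": 0,"y": 0,"z": -0.035,"ax": 0,"ay": 0,"az": 0}
    - {"fingers": 1,"x": 0,"y": 0,"z": -0.03,"ax": 0,"ay": 0,"az": 0}
    - {"fingers": 1,"x": 0,"y": 0,"z": 0,"ax": 0,"ay": 0,"az": 0}
    - {"fingers": 1,"x": 0,"y": 0,"z": 0,"ax": 0,"ay": 0,"az": 0}
    - {"fingers": 1,"x": 0,"y": 0,"z": 0,"ax": 0,"ay": 0,"az": 0}

```text
clock: 24.62
tcp_pos: [0.4797, 0.3759, 0.1865]
orientation: [3.135, 0.196, -0.001]
contact_force: [-1.2, 0.3, -0.4]
grip_width: 0.0854
gripper_force: 0.0
```

```bash
python3 - <<'E'
from h import *
st();f=r.grab_frame('wrist');save('w11',f);P=cloud(f)
m=((abs(P[...,2]-.05)<.005)&(f['depth']>0)&(masks(f)['orange']==0)&(P[...,1]>.3)).astype(np.uint8)*255
c,s,l=max(blobs(m),key=lambda b:b[1][4]);q=P[l];print(s,'z',np.percentile(q[:,2],[5,50,95]).round(4),q.min(0).round(3),q.max(0).round(3))
h=q[q[:,0]<.54];v=cv2.fitLine((h[:,:2]*1000).astype(np.float32),2,0,.01,.01).ravel();print(v,np.degrees(np.arctan2(v[1],v[0])))
for x in(.42,.45,.48,.51,.57,.595): print(x,np.median(q[abs(q[:,0]-x)<.005][:,2]).round(4))
for c,s,l in blobs(masks(f)['orange'],60): print(c.round(),np.median(P[l],0).round(4))
E
```

```text
t 24.62 p [0.4797 0.3759 0.1865] yaw 7.14 tilt [-0.02 -0.04] F [-1.2  0.3 -0.4] M [ 0.01  0.02 -0.02] w 0.0854 q [-0.51  0.43 -0.34  1.74  0.16  1.01 -2.35]
[ 224   36   63  207 3499] z [0.0477 0.0498 0.0511] [0.406 0.36  0.045] [0.602 0.415 0.053]
[9.93073642e-01 1.17493816e-01 4.76769623e+02 3.75715149e+02] 6.7474856
0.42 0.0498
0.45 0.0498
0.48 0.0497
0.51 0.0498
0.57 0.0498
0.595 0.0499
[236. 125.] [0.5239 0.3987 0.0467]
[272. 125.] [0.5285 0.3653 0.0473]
[270. 220.] [0.4305 0.3532 0.047 ]
[238. 221.] [0.4255 0.3862 0.0471]
```

View pics/w11.png

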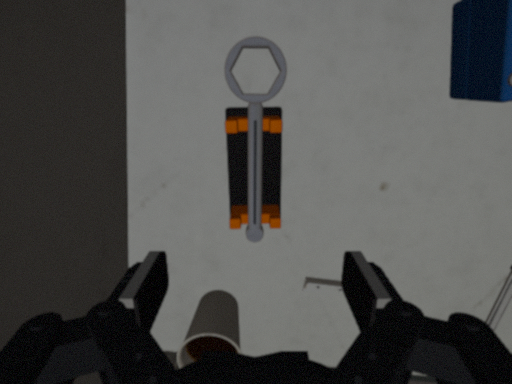

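The spanner lies flat in both saddles (ring (255,70), handle down to (255,232), top at z 0.050 along its length), and the arm is clear.

```bash
python3 -c "
from h import *
print(r.hand_in())"
```

```text
the job is handed in; nothing more can be done
None
```

I ran the nut home in two strokes and leaned on it to about 0.09 rad by my estimate (green is 0.07–0.13; no camera I checked showed the needle). The spanner is back flat in its orange rest, and the job is handed in, with no verdict returned.

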